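# Balance the ballasted probe bars and hang them level

## Robot

A 7-joint arm with a two-finger parallel gripper is mounted at the origin on a cart in front of the work surface, level with it; the furniture and walls round the work are solid. World frame = base frame: x ahead of the robot, y to its left, z up, the work surface at z = 0. Lengths are in m, angles in rad, forces in N, time in s.
With the tool pointing down it reaches from about 0.4 to 0.85 m from the base axis. Payload 10.4 kg.
Tool frame: the origin (TCP) lies midway between the tips of the shut fingers; the grasp point (between the pads) lies 19 mm behind it; z points along the fingers, y is the line along which they close (so a half turn about z gives the same grasp; the last joint's range is limited). The gripper opens to 85 mm and grips with 20 to 120 N. Pads are 22 mm wide; open, the fingers measure 114 mm over their backs; the gripper's body (76 mm by 85 mm) begins 54 mm behind the grasp point. The pads swing forward as they close: fully open they stand 13 mm farther back than shut.
Start: joints at [-1.14, 0.332, -0.065, 1.46, 0.022, 1.35, -0.088], TCP at [0.274, 0.562, 0.231] pointing down, gripper open.
Joint ranges: [-2.6, 2.6], [-0.5, 2.12], [-1.47, 1.34], [0.16, 2.42], [-1.27, 4.41], [0.06, 2.06], [-2.6, 2.6]. Speed limits (rad/s): [2.22, 2.22, 2.79, 2.79, 3.14, 3.14, 3.14].

## Interface

Orientations are given as a unit quaternion [x, y, z, w].
In Python, from workcell import get_obs, camera, camera_params, hand_in gives the robot as it stands.
- The arm moves only by the tool carry_out, never from a script. Its argument "commands" is a list that holds one entry, the list of rows, each a list of 6 numbers: the shift along the tool's x, y, z in units of 40 mm (1.0 is 40 mm), then the turn, a rotation vector about the tool's x, y, z in units of 6 degrees (1.0 is 6 degrees). In form: [[[x, y, z, ax, ay, az], ...]]. A call has 1 to 20 rows; each row shifts and turns the commanded pose from where the row before left it, along the tool's axes as they then stand; what a row does not reach is not made up. A row lasts 1/12 s, in which the tool goes at most 41.7 mm and 7.16 degrees, less where a joint would pass 70% of its speed; a pose out of reach is approached as far as the arm can. A call is refused whole if a number of a shift passes 1 or a number of a turn 1, either way. A call with a gripper value outside its range is refused whole. "hand" is the closure, from -1 (fully open) to 1 (shut), set as the call begins (left out, the last holds). The fingers move at their own pace and stop on an object; "force" is the grip in N (left out, the last holds). Time passes only in rows, so rows that do not move let the fingers close. It gives the time, the measured TCP pose, the force, the opening and the grip force at its end, in the units of the state.
- get_obs(): the state, without advancing time (a new reading comes with each control period).
- camera(name): name is "scene" or "top" or "wrist"; returns the picture (384x512x3 uint8, red, green, blue); there is no depth.
- camera_params(name): a dict with "mtx" (3x3 intrinsics, pixels), "R" (3x3) and "t" (3): a world point X has camera coordinates R X + t. Camera axes: x right, y down, z forward; pixel columns grow to the right and rows downward; lengths in m; the calibration is good to about 2 mm. A picture is of the moment at which its call begins: read the wrist's pose just before it. camera_params takes no time and is no camera call; for the wrist camera it gives the pose at the moment of the call.
- hand_in(): hands the job in; it is judged then, once.
The state is a dict: "clock": time; "joint_pos": joint angles; "joint_velocities": joint speeds; "tau": joint torques, N m; "position": TCP position; "ee_rot": TCP orientation; "ft_force": force on the tool from outside, world axes, zero at the start; "torque": the same for the moment, N m; "grip_width": opening from 0.0 (shut) to 1.0 (fully open); "grasp_force": force on a finger pad.
Only numpy, scipy, OpenCV 4.12 (cv2) and the standard library are available. Lean on these libraries where they do the work, as an engineer would, in place of code of your own. Each camera call takes 0.05 s, during which the arm holds its last target. There are 200 camera calls.

## Task

Each loose probe bar has hidden ballast: lay every one in a lane of its own on the balancing stand, slide it across the fulcrum edge until it just tips, let go, and move its orange-knobbed hanger right over the edge to mark the balance point. When all loose bars sit on the edge like that at the same time, pick each one up by its hanger and hang it in a free gap of the white-capped rack, so that it hangs level and still. Leave the bar that already hangs there and the other things on the bench alone.

Things in the scene. Friction and masses are not known exactly. Their poses are not given: they have to be found in the camera images.
- barA: probe bar lying flat: 20 x 20 mm slotted aluminium profile, 190 mm long, black end caps, about 0.4 kg, orange-knobbed hanger on top; may be absent. Hidden ballast puts its balance point up to 30 mm from its middle, either way. Origin: middle of the underside; x along the bar, z up towards the hanger side
- hangerA (a joint): position of barA's sliding hanger along the bar's x from the bar's middle (m, -0.075 to 0.075); stiff, stays where it is left, slides with about 1.5 N (jerky carrying can shift it)
- flangeA (a point): middle of the underside of the hanger's crossbar of barA, 16 mm above the bar's top face. Hanger (10 g): round stem 7 mm thick from the bar up to the crossbar; flat steel crossbar, 16 mm along the bar, 46 mm across it, 4 mm thick; on it an orange knob 14 x 14 mm, 24 mm tall, to grip and carry by
- barB: probe bar lying flat: 20 x 20 mm slotted aluminium profile, 190 mm long, black end caps, about 0.4 kg, orange-knobbed hanger on top; may be absent. Hidden ballast puts its balance point up to 30 mm from its middle, either way. Origin: middle of the underside; x along the bar, z up towards the hanger side
- hangerB (a joint): position of barB's sliding hanger along the bar's x from the bar's middle (m, -0.075 to 0.075); stiff, stays where it is left, slides with about 1.5 N (jerky carrying can shift it)
- flangeB (a point): middle of the underside of the hanger's crossbar of barB, 16 mm above the bar's top face. Hanger (10 g): round stem 7 mm thick from the bar up to the crossbar; flat steel crossbar, 16 mm along the bar, 46 mm across it, 4 mm thick; on it an orange knob 14 x 14 mm, 24 mm tall, to grip and carry by
- barC: probe bar lying flat: 20 x 20 mm slotted aluminium profile, 190 mm long, black end caps, about 0.4 kg, orange-knobbed hanger on top; may be absent. Hidden ballast puts its balance point up to 30 mm from its middle, either way. Origin: middle of the underside; x along the bar, z up towards the hanger side
- hangerC (a joint): position of barC's sliding hanger along the bar's x from the bar's middle (m, -0.075 to 0.075); stiff, stays where it is left, slides with about 1.5 N (jerky carrying can shift it)
- flangeC (a point): middle of the underside of the hanger's crossbar of barC, 16 mm above the bar's top face. Hanger (10 g): round stem 7 mm thick from the bar up to the crossbar; flat steel crossbar, 16 mm along the bar, 46 mm across it, 4 mm thick; on it an orange knob 14 x 14 mm, 24 mm tall, to grip and carry by
- done1: a finished bar of the same kind, already hanging level in an end gap of the rack, one of the two is absent; its hanger is at its middle; origin in the middle of its underside, 36 mm below its seat, x along the bar
- done2: a finished bar of the same kind, already hanging level in an end gap of the rack, one of the two is absent; its hanger is at its middle; origin in the middle of its underside, 36 mm below its seat, x along the bar
- edge: steel fulcrum edge of a fixed grey stand (base 160 x 215 x 8 mm). Origin on the bench below the edge, middle lane; x across the edge, away from the robot, y along it, z up. Edge at x = 0, top rounded (3 mm), 60 mm above the bench. Three lanes for bars along x, at y = -65, 0, 65 mm, each between cheeks 25 mm apart, at x = -22 to 22 mm, 8 mm above the edge's top
- near_catch: black rubber rail along y at x = -55 mm of the edge's frame, its top 54 mm above the bench: a bar that is heavier on the near side rests on it, tilted 0.11 rad, but one whose balance point lies beyond it topples over (origin as the edge's)
- far_catch: the like rail at x = +55 mm, where a bar comes to rest when it tips to the far side (origin as the edge's)
- rack: fixed hanging rack: five columns 60 mm apart along its y on a foot plate, with white caps 32 x 32 mm whose tops are 130 mm above the bench. Bars hang along x in the four gaps (28 mm wide), lowered in from above, crossbar on the two caps beside the gap, between blue lips 3.5 mm high, 24 mm apart. Origin on the bench under its middle. A machine stands 0.11 m or more behind it
- seat0 (a point): where the middle of the crossbar's underside belongs when a bar hangs in gap 0 (y = -90 mm in the rack): level with the cap tops, mid-gap; rack x points along the hung bar
- seat1 (a point): where the middle of the crossbar's underside belongs when a bar hangs in gap 1 (y = -30 mm in the rack): level with the cap tops, mid-gap; rack x points along the hung bar
- seat2 (a point): where the middle of the crossbar's underside belongs when a bar hangs in gap 2 (y = 30 mm in the rack): level with the cap tops, mid-gap; rack x points along the hung bar
- seat3 (a point): where the middle of the crossbar's underside belongs when a bar hangs in gap 3 (y = 90 mm in the rack): level with the cap tops, mid-gap; rack x points along the hung bar
- notes: tan spiral notebook 148 x 109 x 13 mm, bystander
- timer: white lab timer 62 x 68 x 18 mm, bystander
- marker: black felt marker 16 x 140 x 17 mm, lying flat, bystander

How it is judged:
By the outcome, as a careful person would: the job done as asked, in the order asked, and still so for the second after the job is handed in, with the robot touching nothing.
Of done1, done2 only 1 to 1 are there at a start; the rules pass over those that are not, and their reading is None.
Of barA, barB, barC only 2 to 3 are there at a start; the rules pass over those that are not, and their reading is None.
At some moment in a run one of barA, barB, barC may be knocked a few centimetres aside while the robot is not near it.
It also fails if it takes over 210 s, if anything falls off the work surface, if the arm or the gripper's body presses on something with over 40 N, if the wrist force passes 120 N, or if a joint passes its speed limit or range.

## Working session

There is one attempt and no reset: what is moved stays moved. The work goes in short steps, Python scripts to look and compute and a tool call to move; the robot and the scene stay as the last step left them, time stands still between calls to the robot, and variables do not carry over. Pictures are saved under pics/ and viewed, at most 14 in all, crops included, and the job is handed in when it is done.

Besides the shell and the picture viewer there is one more tool, called as a command line: name --argument value ..., lists and objects as JSON in quotes. carry_out: Moves the arm, as the interface text tells. Its arguments: {"type":"object","properties":{"commands":{"type":"array"},"hand":{"type":"number"},"force":{"type":"number"}},"required":["commands"]}

```bash
ls; mkdir -p pics
python3 - <<'E'
from workcell import *
import cv2,numpy as np
o=get_obs();print(o)
ims=[]
for n in("scene","top"):
    im=camera(n)[:,:,::-1];cv2.imwrite(f"pics/{n}0.png",im);p=camera_params(n);print(n,p);
    cv2.imwrite(f"pics/{n}0b.png",cv2.resize(im,(800,600)))
E
```

```text
pics
{'clock': 0.0, 'joint_pos': array([-1.13962216,  0.33289612, -0.06471962,  1.46095024,  0.0216003 ,
        1.34988273, -0.08849845]), 'joint_velocities': array([-0.00046389, -0.00026342, -0.00098042,  0.00026401, -0.00077842,
       -0.00045091, -0.00046571]), 'tau': array([-2.59841509e-04, -6.25430202e+01,  4.87683574e-02, -3.91621470e+01,
        1.59932161e-02,  9.65227227e-03,  1.07726538e-05]), 'position': array([0.27380531, 0.56141503, 0.23049657]), 'ee_rot': array([ 2.24925280e-01,  9.74375749e-01, -7.08062314e-04, -1.32700565e-04]), 'ft_force': array([-0.41946485, -0.45365777, -0.78152486]), 'torque': array([-0.01302391,  0.03303536, -0.02328358]), 'grasp_force': 0.0, 'grip_width': 0.9986963024170747}
scene {'mtx': array([[368.35117756,   0.        , 251.03246967],
       [  0.        , 368.35117756, 195.69533447],
       [  0.        ,   0.        ,   1.        ]]), 'R': array([[ 0.71082667, -0.70330731,  0.00917962],
       [-0.40213443, -0.41707217, -0.81506975],
       [ 0.57707308,  0.57568188, -0.57929011]]), 't': array([-0.47709055,  0.22826294,  1.01832914])}
top {'mtx': array([[354.86756368,   0.        , 255.60220725],
       [  0.        , 354.86756368, 195.84580955],
       [  0.        ,   0.        ,   1.        ]]), 'R': array([[ 0.03497495, -0.99938687,  0.0016211 ],
       [-0.97078847, -0.0343593 , -0.23746407],
       [ 0.23737417,  0.00673155, -0.97139497]]), 't': array([-0.16878977,  0.51954811,  1.09738115])}
```

View pics/scene0b.png

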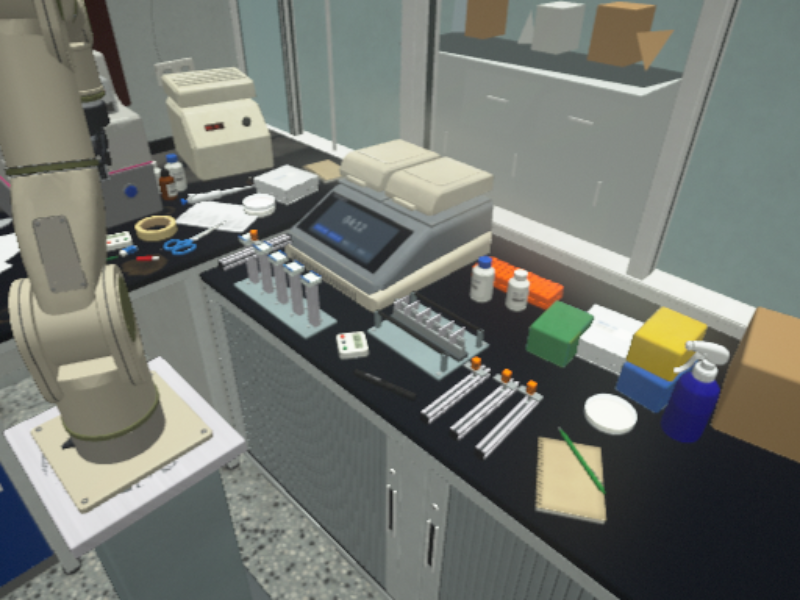

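View pics/top0b.png

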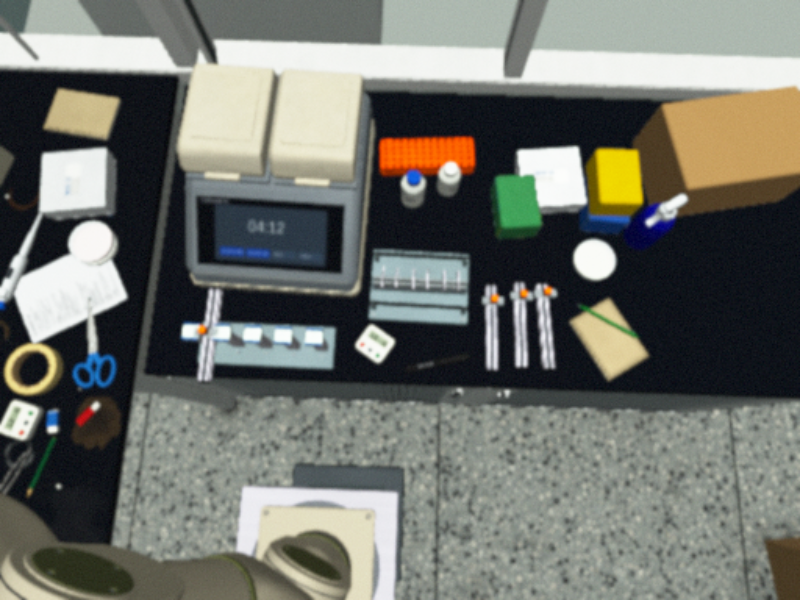

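The scene view shows the rack on the left, with a done bar in its leftmost gap. The stand is in the middle, around (415,335) in the 800x600 picture, and three loose bars lie to its right with knobs at (476,362), (507,376) and (531,387). The top view agrees: caps at (253..315, 337), stand plate at (420,287), bar knobs at (494,298), (523,294) and (549,291). The next step is to measure all of these.

```bash
cat > h.py <<'E'
import cv2,numpy as np
from workcell import *
from scipy.spatial.transform import Rotation as Ro
def ray(p,uv,z):
    K,R,t=p["mtx"],p["R"],p["t"]; uv=np.atleast_2d(np.array(uv,float))
    d=(R.T@np.linalg.inv(K)@np.c_[uv,np.ones(len(uv))].T).T; c=-R.T@t
    return c+d*((z-c[2])/d[:,2])[:,None]
def proj(p,X):
    q=np.atleast_2d(X)@p["R"].T+p["t"]; q=q@p["mtx"].T; return q[:,:2]/q[:,2:]
def blobs(m,amin=5):
    n,l,s,c=cv2.connectedComponentsWithStats(m.astype(np.uint8)); return [(c[i],s[i],l==i) for i in range(1,n) if s[i,4]>=amin]
def orange(im):  # rgb
    h=cv2.cvtColor(im,cv2.COLOR_RGB2HSV); return (h[...,0]>4)&(h[...,0]<18)&(h[...,1]>170)&(h[...,2]>150)
def rect(m):
    return cv2.minAreaRect(np.argwhere(m)[:,::-1].astype(np.float32))
E
python3 - <<'E'
from h import *
im=cv2.imread("pics/top0.png")[:,:,::-1].copy();p=camera_params("top")
for c,s,m in blobs(orange(im)):
    if 120<c[0]<380 and c[1]>160: print("orange",c.round(1),s[4],ray(p,c,.052)[0].round(4), ray(p,c,.17)[0].round(4) if c[0]<200 else "")
hsv=cv2.cvtColor(im,cv2.COLOR_RGB2HSV)
# bars on bench
reg=np.zeros(im.shape[:2],bool);reg[178:240,302:360]=1
for c,s,m in blobs(reg&(hsv[...,2]>110)&~orange(im)&(hsv[...,1]<70),30):
    pts=np.argwhere(m)[:,::-1]; w=ray(p,pts,.02); w=w[:,:2]; mu=w.mean(0); 
    u,sv,vt=np.linalg.svd(w-mu); a=(w-mu)@vt[0]; print("bar",mu.round(4),vt[0].round(3),a.min().round(3),a.max().round(3), ((w-mu)@vt[1]).std())
# caps
reg=np.zeros(im.shape[:2],bool);reg[200:230,105:215]=1
for c,s,m in blobs(reg&(hsv[...,2]>200)&(hsv[...,1]<40),15): print("cap",c.round(1),s,ray(p,c,.13)[0].round(4))
# plate edges
reg=np.zeros(im.shape[:2],bool);reg[155:210,230:305]=1
m=reg&(hsv[...,2]>90)&(hsv[...,0]>85)&(hsv[...,0]<110)
r=cv2.boxPoints(rect(m));print("stand",m.sum(),ray(p,r,.008).round(4).tolist())
print(hsv[200,280],hsv[225,170])
reg[:]=0;reg[205:237,138:216]=1;m=reg&(hsv[...,2]>90)&(hsv[...,0]>85)&(hsv[...,0]<110)&(hsv[...,1]<90)
r=cv2.boxPoints(rect(m));print("rack",m.sum(),ray(p,r,.008).round(4).tolist())
cv2.imwrite("pics/c.png",cv2.resize(im[150:245,110:365,::-1],None,fx=3.1,fy=3.1,interpolation=2))
E
```

```text
orange [349.9 185.8] 14 [ 0.5733 -0.4625  0.052 ] 
orange [334.9 187.4] 14 [ 0.5661 -0.4124  0.052 ] 
orange [316.  190.4] 11 [ 0.5536 -0.3497  0.052 ] 
orange [129.4 210.6] 14 [0.4635 0.2596 0.052 ] [0.4413 0.2163 0.17  ]
bar [ 0.5054 -0.4388] [-0.999 -0.037] -0.093 0.093 0.028127635278796397
bar [ 0.4959 -0.3492] [-1.    -0.006] -0.096 0.09 0.008876689692997
cap [132.3 203.7] [131 200   3   8  15] [0.4706 0.2249 0.13  ]
cap [139.2 213.2] [133 200  15  30 138] [0.442  0.2004 0.13  ]
cap [121.1 211.4] [117 208  10   8  70] [0.4457 0.2559 0.13  ]
cap [160.8 213.4] [155 210  13   8  93] [0.4437 0.1348 0.13  ]
cap [180.5 214.4] [175 211  12   8  93] [0.4428 0.0747 0.13  ]
cap [200.1 215.4] [194 211  13   9  97] [0.4418 0.0151 0.13  ]
cap [129.7 222.5] [128 215   4  15  32] [0.4126 0.2258 0.13  ]
stand 2498 [[0.5078, -0.0812, 0.008], [0.6699, -0.0821, 0.008], [0.6647, -0.3063, 0.008], [0.5032, -0.2985, 0.008]]
[ 94  38 200] [ 90  25 190]
rack 1671 [[0.3982, 0.2422, 0.008], [0.4928, 0.2487, 0.008], [0.4896, -0.0123, 0.008], [0.3953, -0.0139, 0.008]]
```

View pics/c.png

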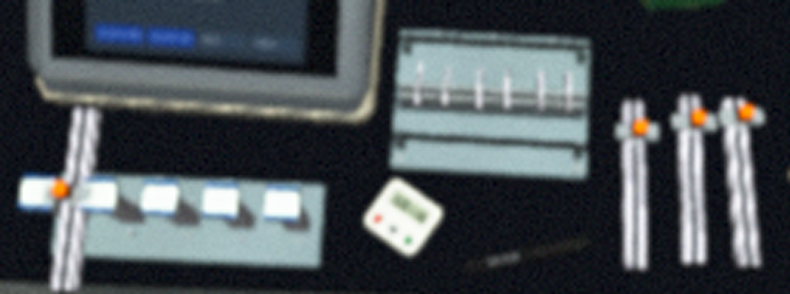

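Measured so far: the stand is centred near (0.587,-0.191). The rack cap row is at x≈0.443 with y from 0.015 to 0.256, and gap 3 is taken. The bars lie at x≈0.50, y≈-0.35 / -0.41 / -0.45. I'll move over the bars for a close look.

carry_out --commands '[[[0,0,0,0,0,-1],[0,0,0,0,0,-1],[0,0,0,0,0,-1],[0,0,0,0,0,-1],[0,0,0,0,0,-0.33],[-0.5,-0.86,0,0,0,0],[-0.5,-0.86,0,0,0,0],[-0.5,-0.86,0,0,0,0],[-0.5,-0.86,0,0,0,0],[-0.5,-0.86,0,0,0,0],[-0.5,-0.86,0,0,0,0],[-0.5,-0.86,0,0,0,0],[0,-1,0,0,0,0],[0,-1,0,0,0,0],[0,-1,0,0,0,0],[0,-1,0,0,0,0]]]' --hand -1

```text
clock: 1.43
position: [0.4133, 0.1589, 0.231]
ee_rot: [0.0, 1.0, 0.0, -0.0]
ft_force: [1.2, -0.5, 0.9]
grip_width: 0.998
grasp_force: 0.0
```

carry_out --commands '[[[0,-1,0,0,0,0],[0,-1,0,0,0,0],[0,-1,0,0,0,0],[0,-1,0,0,0,0],[0,-1,0,0,0,0],[-0.2,-0.97,0,0,0,0],[-0.2,-0.97,0,0,0,0],[-0.2,-0.97,0,0,0,0],[-0.2,-0.97,0,0,0,0],[-0.2,-0.97,0,0,0,0],[-0.2,-0.97,0,0,0,0],[-0.2,-0.97,0,0,0,0],[-0.2,-0.97,0,0,0,0],[0,0,0,0,0,0],[0,0,0,0,0,0],[0,0,0,0,0,0]]]'

```text
clock: 2.77
position: [0.4775, -0.3491, 0.2307]
ee_rot: [0.0, 1.0, 0.0, -0.001]
ft_force: [-0.2, 0.4, -0.6]
grip_width: 0.997
grasp_force: 0.0
```

Run:
```python
from h import *
o=get_obs();print({k:np.round(o[k],4) for k in("clock","joint_pos","position","ee_rot","ft_force","torque")})
p=camera_params("wrist");print(p)
im=camera("wrist");cv2.imwrite("pics/w1.png",im[:,:,::-1])
```

```text
{'clock': np.float64(2.7667), 'joint_pos': array([-0.0611,  0.3105,  0.7636,  1.5888, -0.219 ,  1.332 ,  2.3011]), 'position': array([ 0.4775, -0.3491,  0.2307]), 'ee_rot': array([ 3.e-04,  1.e+00,  3.e-04, -6.e-04]), 'ft_force': array([-0.1631,  0.3978, -0.6133]), 'torque': array([ 0.0493, -0.0117, -0.0147])}
{'mtx': array([[343.88723736,   0.        , 260.1737288 ],
       [  0.        , 343.88723736, 191.63595791],
       [  0.        ,   0.        ,   1.        ]]), 'R': array([[ 0.00222236,  0.99999581,  0.00185278],
       [ 0.94765292, -0.00269761,  0.31929089],
       [ 0.31929455,  0.00104622, -0.94765495]]), 't': array([ 0.34715093, -0.49415634,  0.22859868])}
```

View pics/w1.png

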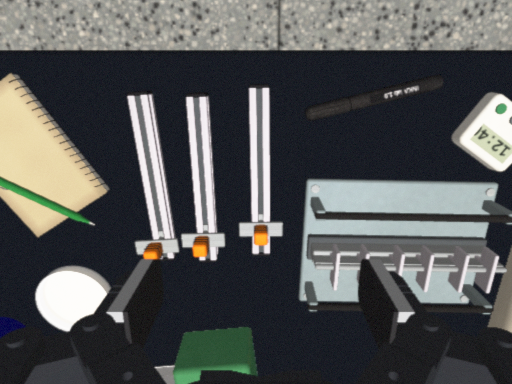

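The wrist view shows the bars with knobs at about (153,251), (201,246) and (261,236). The stand plate's upper-left corner is at (308,180), with the fulcrum row near y=255. I'll fit the bars from this picture. j7 is close to its limit, so I'll also try a half turn of the wrist.

```bash
cat >> h.py <<'E'
def bars(im,p,reg):
    hsv=cv2.cvtColor(im,cv2.COLOR_RGB2HSV); r=np.zeros(im.shape[:2],bool); x0,y0,x1,y1=reg; r[y0:y1,x0:x1]=1; out=[]
    m=r&(hsv[...,1]<60)&(hsv[...,2]>70); m=cv2.morphologyEx(m.astype(np.uint8),cv2.MORPH_CLOSE,np.ones((5,5)))
    for c,s,mm in blobs(m,600):
        w=cv2.minAreaRect(ray(p,np.argwhere(mm)[:,::-1],.02)[:,:2].astype(np.float32)*1000)
        out.append((c.round(0),np.round(w[0],1),np.round(w[1],1),round(w[2],1)))
    return out
E
python3 - <<'E'
from h import *
im=cv2.imread("pics/w1.png")[:,:,::-1].copy();p=camera_params("wrist")
for b in bars(im,p,(115,60,285,232)):print(b)
for c,s,m in blobs(orange(im),40): print("orange",c.round(1),s[4],ray(p,c,.055)[0].round(4))
hsv=cv2.cvtColor(im,cv2.COLOR_RGB2HSV);print(hsv[200,380],hsv[30,100])
for uv in [(305,180),(497,180),(315,206),(310,242)]:print(uv,ray(p,uv,.008)[0].round(4),ray(p,uv,.054)[0].round(4))
E
```

```text
(array([260., 162.]), array([ 483.5, -347. ]), array([ 48.6, 155.8]), 89.9)
(array([151., 161.]), array([ 487.1, -462.7]), array([150.2,  26.7]), 3.6)
(array([201., 162.]), array([ 487.7, -409.4]), array([147.6,  24. ]), 0.9)
orange [260.4 236.5] 63 [ 0.5512 -0.3473  0.055 ]
orange [199.3 248.4] 88 [ 0.5646 -0.4107  0.055 ]
orange [150.6 253.8] 78 [ 0.5708 -0.4618  0.055 ]
[ 94  20 207] [15 17 89]
(305, 180) [ 0.5049 -0.2976  0.008 ] [ 0.4911 -0.304   0.054 ]
(497, 180) [ 0.5053 -0.0839  0.008 ] [ 0.4914 -0.1171  0.054 ]
(315, 206) [ 0.5359 -0.285   0.008 ] [ 0.5181 -0.2929  0.054 ]
(310, 242) [ 0.5815 -0.2886  0.008 ] [ 0.558  -0.2961  0.054 ]
```

carry_out --commands '[[[0,0,0,0,0,-1],[0,0,0,0,0,-1],[0,0,0,0,0,-1],[0,0,0,0,0,-1],[0,0,0,0,0,-1]]]' --hand 0.1

```text
clock: 3.23
position: [0.4774, -0.3473, 0.2258]
ee_rot: [-0.197, 0.98, 0.005, -0.004]
ft_force: [0.2, -0.6, -1.2]
grip_width: 0.449
grasp_force: 0.0
```

```bash
python3 -c "
from workcell import *
print(get_obs()['joint_pos'],get_obs()['ee_rot'])"
```

```text
[ 0.24943687  0.27166128  0.36832069  1.57303177 -0.10067092  1.32791967
  2.5983473 ] [-0.19703683  0.98037651  0.00477712 -0.00394519]
```

carry_out --commands '[[[0,0,0,0,0,1],[0,0,0,0,0,1],[0,0,0,0,0,1],[0,0,0,0,0,1],[0,0,0,0,0,1],[0,0,0,0,0,1],[0,0,0,0,0,1],[0,0,0,0,0,1],[0,0,0,0,0,1],[0,0,0,0,0,1],[0,0,0,0,0,1],[0,0,0,0,0,1],[0,0,0,0,0,1],[0,0,0,0,0,1],[0,0,0,0,0,1],[0,0,0,0,0,1],[0,0,0,0,0,1],[0,0,0,0,0,1],[0,0,0,0,0,1],[0,0,0,0,0,1]]]'

```text
clock: 4.9
position: [0.4768, -0.3479, 0.2255]
ee_rot: [0.753, 0.658, -0.0, -0.007]
ft_force: [0.3, -0.4, -0.5]
grip_width: 0.447
grasp_force: 0.0
```

carry_out --commands '[[[0,0,0,0,0,1],[0,0,0,0,0,1],[0,0,0,0,0,1],[0,0,0,0,0,1],[0,0,0,0,0,1],[0,0,0,0,0,1],[0,0,0,0,0,1],[0,0,0,0,0,1],[0,0,0,0,0,1],[0,0,0,0,0,1],[0,0,0,0,0,1],[0,0,0,0,0,1],[0,0,0,0,0,1],[0,0,0,0,0,0],[0,0,0,0,0,0]]]'

```text
clock: 6.15
position: [0.4767, -0.3484, 0.2251]
ee_rot: [0.999, 0.041, -0.005, -0.005]
ft_force: [-0.3, -0.2, -0.5]
grip_width: 0.452
grasp_force: 0.0
```

Run:
```python
from h import *
o=get_obs();print({k:np.round(o[k],4) for k in("clock","joint_pos","position","ee_rot","ft_force","torque")})
print(Ro.from_quat(o["ee_rot"]).as_matrix().round(3))
p=camera_params("wrist");print(p["R"].round(2),-p["R"].T@p["t"])
im=camera("wrist");cv2.imwrite("pics/w2.png",im[:,:,::-1])
```

```text
{'clock': np.float64(6.15), 'joint_pos': array([-0.1532,  0.3587,  0.9015,  1.5923, -0.2871,  1.3444, -0.7027]), 'position': array([ 0.4767, -0.3484,  0.2251]), 'ee_rot': array([ 0.9991,  0.0409, -0.0048, -0.005 ]), 'ft_force': array([-0.2912, -0.2469, -0.5124]), 'torque': array([-0.0035, -0.0027, -0.004 ])}
[[ 0.997  0.082 -0.01 ]
 [ 0.082 -0.997  0.01 ]
 [-0.009 -0.01  -1.   ]]
[[ 0.08 -1.   -0.01]
 [-0.94 -0.08  0.33]
 [-0.33 -0.02 -0.94]] [ 0.56029396 -0.34256224  0.36732555]
```

```bash
cat >> h.py <<'E'
def go(x,y,z,yaw=0.,o=None):
    """turn row first, then shift in the target tool axes (units)"""
    o=o or get_obs(); R=Ro.from_quat(o["ee_rot"]); T=Ro.from_euler("z",yaw)*Ro.from_matrix(np.diag([1.,-1,-1]))
    rv=(R.inv()*T).as_rotvec(degrees=True)/6; s=T.inv().apply(np.array([x,y,z])-o["position"])/.04
    print("turn",rv.round(2),"shift",s.round(3),"mm",(s*40).round(1))
E
python3 -c "
from h import *
go(.441,-.348,.004)"
```

```text
turn [-0.09  0.09  0.78] shift [-0.891 -0.016  5.527] mm [-35.7  -0.7 221.1]
```

carry_out --commands '[[[0,0,0,-0.09,0.09,0.78],[-0.45,0,0.8,0,0,0],[-0.44,0,0.8,0,0,0],[0,0,1,0,0,0],[0,0,1,0,0,0],[0,0,1,0,0,0],[0,0,0.6,0,0,0],[0,0,0.2,0,0,0],[0,0,0.13,0,0,0],[0,0,0,0,0,0]]]'

```text
clock: 7.03
position: [0.4407, -0.3498, 0.0041]
ee_rot: [1.0, -0.002, -0.0, 0.0]
ft_force: [-0.1, -0.5, 0.8]
grip_width: 0.451
grasp_force: 0.0
```

carry_out --commands '[[[0,0,0,0,0,0],[0,0,0,0,0,0],[0,0,0,0,0,0],[0,0,0,0,0,0],[0,0,0,0,0,0],[0,0,0,0,0,0]]]' --hand 1 --force 90

```text
clock: 7.53
position: [0.4416, -0.3503, 0.0058]
ee_rot: [1.0, -0.002, 0.001, 0.001]
ft_force: [-1.7, 1.6, 7.1]
grip_width: 0.205
grasp_force: 88.7
```

Run:
```python
from h import *
o=get_obs();print({k:np.round(o[k],4) for k in("clock","joint_pos","position","ee_rot","ft_force","torque","grip_width")})
```

```text
{'clock': np.float64(7.5333), 'joint_pos': array([-0.0393,  0.552 ,  0.7787,  1.8763, -0.4854,  0.9101, -0.6035]), 'position': array([ 0.4416, -0.3503,  0.0058]), 'ee_rot': array([ 1.0e+00, -2.1e-03,  9.0e-04,  6.0e-04]), 'ft_force': array([-1.6966,  1.5558,  7.0588]), 'torque': array([0.287 , 0.4101, 0.1754]), 'grip_width': np.float64(0.2054)}
```

carry_out --commands '[[[0,0,-0.2,0,0,0],[0,0,-0.5,0,0,0],[0,0,-0.8,0,0,0],[0,0,-0.8,0,0,0],[0,0,-0.8,0,0,0],[0,0,-0.4,0,0,0],[0,0,0,0,0,0],[0,0,0,0,0,0],[0,0,0,0,0,0],[0,0,0,0,0,0]]]'

```text
clock: 8.37
position: [0.4398, -0.349, 0.1423]
ee_rot: [1.0, -0.002, -0.002, -0.0]
ft_force: [-0.5, 0.2, -4.3]
grip_width: 0.205
grasp_force: 88.6
```

Run:
```python
from h import *
for i in range(2):
    o=get_obs();print({k:np.round(o[k],4) for k in("clock","position","ee_rot","ft_force","torque","grip_width")}); im=camera("scene")
cv2.imwrite("pics/s1.png",cv2.resize(im[150:330,180:400,::-1],None,fx=3,fy=3,interpolation=2))
go(.567,-.126,.2)
```

```text
{'clock': np.float64(8.3667), 'position': array([ 0.4398, -0.349 ,  0.1423]), 'ee_rot': array([ 1.0e+00, -2.4e-03, -1.6e-03, -3.0e-04]), 'ft_force': array([-0.4934,  0.2272, -4.3464]), 'torque': array([-0.0011,  0.0926, -0.0007]), 'grip_width': np.float64(0.2047)}
{'clock': np.float64(8.4167), 'position': array([ 0.4398, -0.3491,  0.1423]), 'ee_rot': array([ 1.0e+00, -2.5e-03, -1.6e-03, -3.0e-04]), 'ft_force': array([-0.0224,  0.3926, -3.7949]), 'torque': array([-0.0063,  0.1118, -0.0105]), 'grip_width': np.float64(0.2079)}
turn [-0.    0.03 -0.05] shift [ 3.177 -5.581 -1.438] mm [ 127.1 -223.2  -57.5]
```

View pics/s1.png

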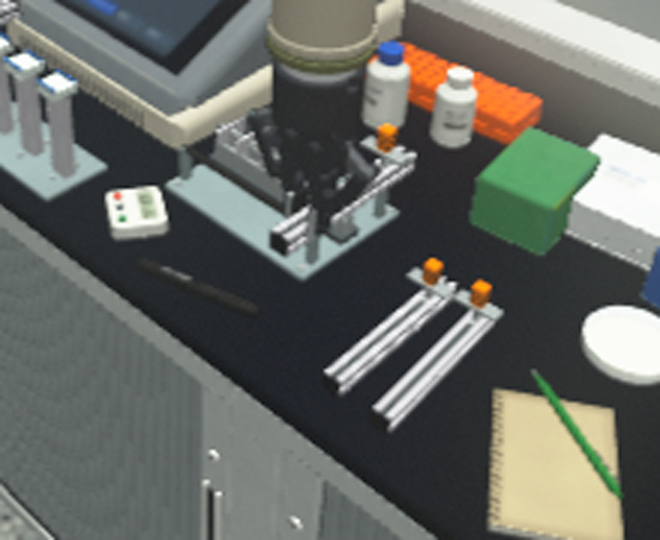

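Bar 1 is held level, and its knob is at the far end. The torque puts the balance point about 25 mm beyond the grip, i.e. near -30 mm on the bar. I'll refine the stand position from the wrist picture already taken.

Run:
```python
from h import *
im=cv2.imread("pics/w1.png");cv2.imwrite("pics/w1c.png",cv2.resize(im[170:320,295:512],None,fx=3.6,fy=3.6,interpolation=2))
```

```text
(no output)
```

View pics/w1c.png

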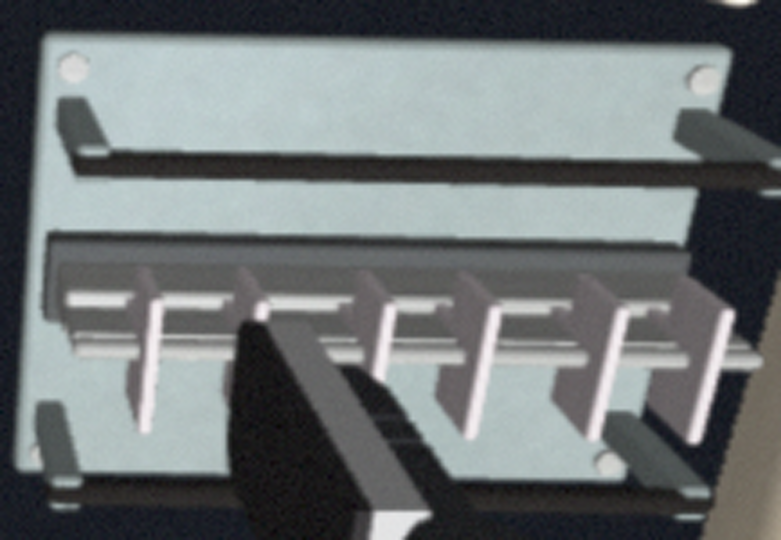

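The crop shows the six cheek tops as pale strips, at u≈152, 260, 388, 493, 622 and 728, with v from about 300 to 437. The dark rails run at v≈165 and v≈495.

Run:
```python
from h import *
p=dict(mtx=np.array([[343.887,0,260.174],[0,343.887,191.636],[0,0,1]]),R=np.array([[ 0.00222236,  0.99999581,  0.00185278],[ 0.94765292, -0.00269761,  0.31929089],[ 0.31929455,  0.00104622, -0.94765495]]),t=np.array([ 0.34715093, -0.49415634,  0.22859868]))
f=lambda L:[(295+u/3.6,170+v/3.6) for u,v in L]
print("near tops",ray(p,f([(152,298),(262,302),(390,305),(493,308),(622,310),(730,314)]),.068).round(4))
print("far tops",ray(p,f([(145,433),(470,438),(594,438),(694,442)]),.068).round(4))
print("plate",ray(p,f([(45,35),(730,48),(18,472),(630,480)]),.008).round(4))
print("rail near front edge top",ray(p,f([(110,150),(670,162)]),.054).round(4))
print("far rail back?",ray(p,f([(80,478),(680,490)]),.054).round(4))
print("edge", ray(p,f([(80,337),(760,352)]),.06).round(4))
```

```text
near tops [[ 0.5622 -0.2716  0.068 ]
 [ 0.5635 -0.2409  0.068 ]
 [ 0.5646 -0.2052  0.068 ]
 [ 0.5656 -0.1764  0.068 ]
 [ 0.5664 -0.1404  0.068 ]
 [ 0.5677 -0.1099  0.068 ]]
far tops [[ 0.6059 -0.2706  0.068 ]
 [ 0.608  -0.1764  0.068 ]
 [ 0.6081 -0.1405  0.068 ]
 [ 0.6095 -0.1112  0.068 ]]
plate [[ 0.504  -0.2958  0.008 ]
 [ 0.5088 -0.0834  0.008 ]
 [ 0.6632 -0.2986  0.008 ]
 [ 0.6673 -0.0838  0.008 ]]
rail near front edge top [[ 0.5236 -0.283   0.054 ]
 [ 0.5277 -0.1263  0.054 ]]
far rail back? [[ 0.6316 -0.2858  0.054 ]
 [ 0.6367 -0.1011  0.054 ]]
edge [[ 0.5791 -0.2894  0.06  ]
 [ 0.5847 -0.0923  0.06  ]]
```

```bash
python3 -c "
from h import *
go(.5516,-.1246,.14,-.025)"
```

```text
turn [-0.    0.03  0.19] shift [ 2.651 -5.684  0.062] mm [ 106.  -227.4    2.5]
```

carry_out --commands '[[[0,0,0,0,0.03,0.19],[0.2,-0.4,0,0,0,0],[0.35,-0.75,0,0,0,0],[0.35,-0.75,0,0,0,0],[0.35,-0.75,0,0,0,0],[0.35,-0.75,0,0,0,0],[0.35,-0.75,0,0,0,0],[0.35,-0.75,0,0,0,0],[0.25,-0.5,0,0,0,0],[0.1,-0.28,0.06,0,0,0],[0,0,0,0,0,0],[0,0,0,0,0,0]]]'

```text
clock: 9.47
position: [0.5517, -0.1255, 0.1408]
ee_rot: [1.0, -0.013, 0.0, 0.001]
ft_force: [-1.2, -0.7, -3.6]
grip_width: 0.207
grasp_force: 88.6
```

Run:
```python
from h import *
o=get_obs();print({k:np.round(o[k],4) for k in("clock","joint_pos","position","ft_force","torque","grip_width")})
go(.5516,-.1246,.065,-.025)
im=camera("top");cv2.imwrite("pics/t1.png",cv2.resize(im[150:240,220:365,::-1],None,fx=5,fy=5,interpolation=2))
```

```text
{'clock': np.float64(9.4667), 'joint_pos': array([-0.5547,  0.3507,  0.8451,  1.7724, -0.285 ,  1.1455, -1.2167]), 'position': array([ 0.5517, -0.1255,  0.1408]), 'ft_force': array([-1.165 , -0.6735, -3.6184]), 'torque': array([ 0.002 ,  0.1095, -0.0159]), 'grip_width': np.float64(0.2071)}
turn [ 0.01 -0.01 -0.  ] shift [-0.002 -0.022  1.895] mm [-0.1 -0.9 75.8]
```

carry_out --commands '[[[0,-0.02,0.6,0,0,0],[0,0,0.6,0,0,0],[0,0,0.3,0,0,0],[0,0,0.2,0,0,0],[0,0,0.1,0,0,0],[0,0,0.05,0,0,0],[0,0,0,0,0,0],[0,0,0,0,0,0]]]'

```text
clock: 10.18
position: [0.5529, -0.1246, 0.0682]
ee_rot: [1.0, -0.013, 0.002, 0.0]
ft_force: [-0.2, 0.0, -3.7]
grip_width: 0.208
grasp_force: 88.5
```

carry_out --commands '[[[0,0,0.04,0,0,0],[0,0,0,0,0,0]]]'

```text
clock: 10.35
position: [0.5527, -0.1243, 0.0661]
ee_rot: [1.0, -0.012, 0.001, 0.0]
ft_force: [-0.9, -0.1, -4.7]
grip_width: 0.205
grasp_force: 88.5
```

Run:
```python
from h import *
o=get_obs();print({k:np.round(o[k],4) for k in("clock","position","ft_force","torque","grip_width")})
```

```text
{'clock': np.float64(10.35), 'position': array([ 0.5527, -0.1243,  0.0661]), 'ft_force': array([-0.8529, -0.1461, -4.7493]), 'torque': array([-0.0577,  0.1266, -0.012 ]), 'grip_width': np.float64(0.205)}
```

carry_out --commands '[[[0,0,0.04,0,0,0],[0,0,0.03,0,0,0],[0,0,0,0,0,0],[0,0,0,0,0,0]]]'

```text
clock: 10.68
position: [0.5526, -0.1244, 0.0647]
ee_rot: [1.0, -0.013, 0.001, -0.0]
ft_force: [-10.5, 2.8, 17.9]
grip_width: 0.207
grasp_force: 91.7
```

carry_out --commands '[[[0,0,0,0,0,0],[0,0,0,0,0,0],[0,0,0,0,0,0],[0,0,-0.4,0,0,0],[0,0,-0.8,0,0,0],[0,0,-0.8,0,0,0],[0,0,-0.8,0,0,0],[0,0,0,0,0,0]]]' --hand 0.1

```text
clock: 11.35
position: [0.555, -0.1255, 0.1809]
ee_rot: [1.0, -0.013, 0.005, 0.0]
ft_force: [1.4, -0.8, -0.1]
grip_width: 0.451
grasp_force: 0.0
```

Run:
```python
from h import *
o=get_obs();print({k:np.round(o[k],4) for k in("clock","position","ft_force","torque","grip_width")})
im=camera("scene");cv2.imwrite("pics/s2.png",im[:,:,::-1]);a=cv2.resize(im[180:280,220:370,::-1],(600,400),interpolation=2)
im=camera("wrist");cv2.imwrite("pics/w3.png",im[:,:,::-1])
print(camera_params("wrist"))
cv2.imwrite("pics/m3.png",cv2.resize(np.vstack([a,cv2.resize(im[:,:,::-1],(600,450))]),(424,600)))
for c,s,m in blobs(orange(im),30): print(c,s[4])
```

```text
{'clock': np.float64(11.35), 'position': array([ 0.555 , -0.1255,  0.1809]), 'ft_force': array([ 1.4424, -0.7981, -0.086 ]), 'torque': array([ 0.0256, -0.0694,  0.0468]), 'grip_width': np.float64(0.4507)}
{'mtx': array([[343.88723736,   0.        , 260.1737288 ],
       [  0.        , 343.88723736, 191.63595791],
       [  0.        ,   0.        ,   1.        ]]), 'R': array([[-0.02621781, -0.99965549, -0.00123318],
       [-0.94786463,  0.02446755,  0.31773257],
       [-0.31759294,  0.00949915, -0.94817957]]), 't': array([-0.10888983,  0.5031966 ,  0.50562215])}
[258.68072289  42.94578313] 166
```

View pics/m3.png

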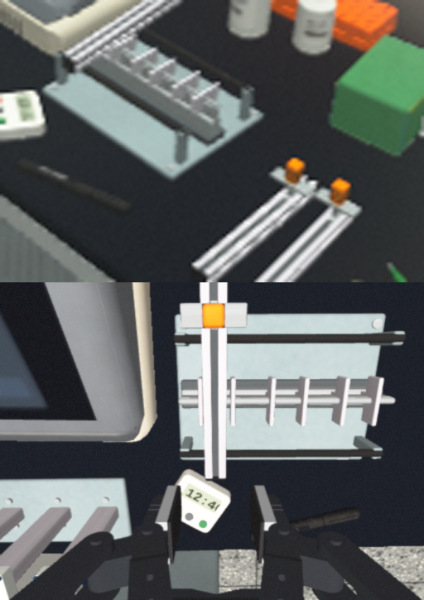

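The bar lies in the lane at y=+65, and the other two loose bars are untouched. Next I check which catch it rests on.

```bash
cat >> h.py <<'E'
EDGE={1:(.5876,-.1255),0:(.586,-.191),-1:(.5844,-.256)}
def pred(p,lane,ne,hx):
    """ne: near end s (x rel. edge), hx hanger offset from near end; predicted pixels of near end top and knob top centre"""
    ex,ey=EDGE[lane]
    for n,a in(("near",-.11),("level",0),("far",.11)):
        f=lambda s,h:(ex+s*np.cos(a)+h*np.sin(a),ey-.025*s,.06-s*np.sin(a)+h*np.cos(a))
        print(n,proj(p,[f(ne,.02),f(ne,0),f(ne+hx,.064)]).round(1).tolist())
E
python3 - <<'E'
from h import *
p=dict(mtx=camera_params("wrist")["mtx"],R=np.array([[-0.02621781, -0.99965549, -0.00123318],[-0.94786463,  0.02446755,  0.31773257],[-0.31759294,  0.00949915, -0.94817957]]),t=np.array([-0.10888983,  0.5031966 ,  0.50562215]))
pred(p,1,.5172-.5876,.1456); pred(camera_params("scene"),1,.5172-.5876,.1456)
im=cv2.imread("pics/w3.png");print(im[225:262:2,262].tolist())
im=cv2.imread("pics/s2.png")[:,:,::-1].copy()
for c,s,m in blobs(orange(im),8):print(c,s)
E
```

```text
near [[261.7, 235.2], [261.6, 222.6], [262.4, 32.6]]
level [[261.7, 237.6], [261.6, 226.8], [262.0, 18.5]]
far [[261.6, 239.0], [261.6, 230.3], [261.6, 7.4]]
near [[244.0, 199.9], [244.5, 204.5], [274.5, 169.2]]
level [[244.4, 197.7], [244.4, 202.7], [275.9, 170.4]]
far [[244.9, 195.5], [244.5, 200.7], [277.1, 171.9]]
[[119, 119, 115], [120, 119, 115], [121, 119, 115], [119, 117, 115], [116, 113, 110], [51, 52, 50], [52, 48, 53], [40, 35, 38], [40, 32, 32], [80, 79, 78], [165, 175, 179], [171, 182, 187], [177, 187, 192], [222, 231, 236], [251, 254, 254], [253, 254, 255], [253, 254, 255], [253, 254, 255], [233, 247, 247]]
[161.83333333 147.83333333] [160 147   5   3  12]
[321.22222222 174.56565657] [315 165  17  22 198]
[273.44444444 170.        ] [272 169   4   3   9]
[347.05438066 185.93957704] [338 174  22  23 331]
[324.1875 238.1875] [322 236   6   5  16]
[340.18181818 245.45454545] [337 243   7   6  22]
```

```bash
python3 -c "
from h import *
go(.475,-.1228,.056,-.025)"
```

```text
turn [-0.   -0.05  0.  ] shift [-1.95   0.01   3.001] mm [-78.    0.4 120. ]
```

carry_out --commands '[[[-1,0,0,0,0,0],[-0.95,0,0,0,0,0],[0,0,1,0,0,0],[0,0,1,0,0,0],[0,0,0.6,0,0,0],[0,0,0.4,0,0,0],[0,0,0,0,0,0],[0,0,0,0,0,0]]]' --hand 1

```text
clock: 12.12
position: [0.4733, -0.1227, 0.0539]
ee_rot: [1.0, -0.013, -0.0, 0.001]
ft_force: [0.4, -0.0, 0.5]
grip_width: -0.001
grasp_force: 0.0
```

carry_out --commands '[[[0.2,0,0,0,0,0],[0.2,0,0,0,0,0],[0.1,0,0,0,0,0],[0.1,0,0,0,0,0],[0.05,0,0,0,0,0],[0,0,0,0,0,0]]]'

```text
clock: 12.62
position: [0.5009, -0.1232, 0.055]
ee_rot: [1.0, -0.012, 0.001, 0.0]
ft_force: [0.5, -0.1, -0.1]
grip_width: -0.001
grasp_force: 0.0
```

Run:
```python
from h import *
o=get_obs();print({k:np.round(o[k],4) for k in("clock","position","ee_rot","ft_force","torque","grip_width")})
im=camera("scene");cv2.imwrite("pics/s3.png",im[:,:,::-1]);p=camera_params("wrist");im=camera("wrist");cv2.imwrite("pics/w4.png",im[:,:,::-1])
for c,s,m in blobs(orange(im),30): print(c,s[4])
pred(p,1,-.0704,.1456)
cv2.imwrite("pics/m4.png",np.vstack([im[:,:,::-1][:200],]))
```

```text
{'clock': np.float64(12.6167), 'position': array([ 0.5009, -0.1232,  0.055 ]), 'ee_rot': array([ 9.999e-01, -1.240e-02,  1.100e-03,  4.000e-04]), 'ft_force': array([ 0.4655, -0.0677, -0.0922]), 'torque': array([0.0039, 0.0196, 0.0261]), 'grip_width': np.float64(-0.0014)}
near [[262.2, 248.6], [261.8, 223.8], [266.4, -594.4]]
level [[262.2, 254.2], [261.9, 231.9], [264.2, -579.3]]
far [[262.1, 258.1], [262.0, 238.9], [262.5, -547.7]]
```

carry_out --commands '[[[0.06,0,0,0,0,0],[0.06,0,0,0,0,0],[0.05,0,0,0,0,0],[0,0,0,0,0,0]]]'

```text
clock: 13.05
position: [0.5056, -0.1235, 0.0546]
ee_rot: [1.0, -0.013, -0.001, -0.0]
ft_force: [-9.0, 0.8, 6.5]
grip_width: -0.002
grasp_force: 4.4
```

carry_out --commands '[[[0.04,0,0,0,0,0],[0.03,0,0,0,0,0],[0,0,0,0,0,0]]]'

```text
clock: 13.3
position: [0.5079, -0.1236, 0.0546]
ee_rot: [1.0, -0.013, -0.001, -0.0]
ft_force: [-11.1, 1.9, 9.2]
grip_width: 0.001
grasp_force: 5.5
```

```bash
cat >> h.py <<'E'
def tip(*rng,save=None):
    o=get_obs();print("t",o["clock"].round(2),"pos",o["position"].round(4),"f",o["ft_force"].round(1))
    im=camera("scene"); h=im.astype(float); w=np.clip(h[...,0]-1.5*h[...,2]-30,0,None)*(h[...,1]<h[...,0]*.75)
    for (x0,y0,x1,y1) in rng:
        a=w[y0:y1,x0:x1]; ys,xs=np.mgrid[y0:y1,x0:x1]; print("knob",(a*xs).sum()/a.sum(),(a*ys).sum()/a.sum(),a.sum().round())
    if save: cv2.imwrite(save,im[:,:,::-1])
E
python3 - <<'E'
from h import *
w0=cv2.imread("pics/s2.png")[:,:,::-1]
import h
c=camera
for f in("pics/s2.png","pics/s3.png"):
    h.camera=lambda n:cv2.imread(f)[:,:,::-1]
    tip((262,160,290,180))
h.camera=c
tip((262,160,290,180),save="pics/s4.png")
E
```

```text
Traceback (most recent call last):
  File "h.py", line 36, in tip
    o=get_obs();print("t",o["clock"].round(2),"pos",o["position"].round(4),"f",o["ft_force"].round(1))
                          ^^^^^^^^^^^^^^^^
AttributeError: 'float' object has no attribute 'round'
```

```bash
sed -i 's/o\["clock"\].round(2)/round(o["clock"],2)/' h.py
python3 - <<'E'
from h import *
import h
c=camera
for f in("pics/s2.png","pics/s3.png"):
    h.camera=lambda n:cv2.imread(f)[:,:,::-1]
    tip((262,160,290,180))
h.camera=c
tip((262,160,290,180),save="pics/s4.png")
im=cv2.imread("pics/s4.png");b=cv2.resize(im[150:230,215:315],(800,600),interpolation=2);cv2.imwrite("pics/m4.png",b)
E
```

```text
t 13.3 pos [ 0.5079 -0.1236  0.0546] f [-11.1   1.9   9.2]
knob 273.77148567621583 170.87630468576504 2252.0
t 13.3 pos [ 0.5079 -0.1236  0.0546] f [-11.1   1.9   9.2]
knob 273.76151095216807 170.8661153330353 2237.0
t 13.3 pos [ 0.5079 -0.1236  0.0546] f [-11.1   1.9   9.2]
knob 275.08402662229616 170.02703826955076 2404.0
```

View pics/m4.png

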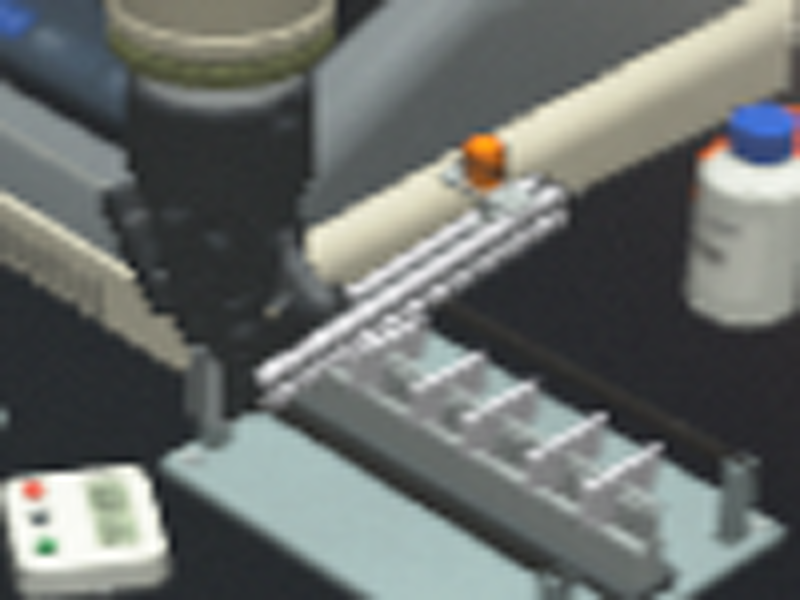

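The scene crop shows the bar in the lane, with its far end up and its knob at about (484,165) in the crop. It has moved about 4 mm forward. I'll back off, check, and push on in small steps.

carry_out --commands '[[[-0.3,0,0,0,0,0],[0,0,0,0,0,0],[0,0,0,0,0,0],[0,0,0,0,0,0]]]'

```text
clock: 13.68
position: [0.4986, -0.1228, 0.0551]
ee_rot: [1.0, -0.012, 0.001, 0.0]
ft_force: [1.1, 0.0, 0.2]
grip_width: -0.002
grasp_force: 0.0
```

```bash
python3 -c "
from h import *
tip((262,160,290,180),save='pics/s5.png')"
```

```text
t 13.68 pos [ 0.4986 -0.1228  0.0551] f [1.1 0.  0.2]
knob 277.0780487804878 172.93240418118467 2152.0
```

carry_out --commands '[[[0.2,0,0,0,0,0],[0.1,0,0,0,0,0],[0.05,0,0,0,0,0],[0,0,0,0,0,0],[0,0,0,0,0,0],[-0.3,0,0,0,0,0],[0,0,0,0,0,0],[0,0,0,0,0,0],[0,0,0,0,0,0]]]'

```text
clock: 14.48
position: [0.5005, -0.1229, 0.0551]
ee_rot: [1.0, -0.012, 0.001, 0.0]
ft_force: [0.7, 0.2, -0.1]
grip_width: 0.002
grasp_force: 0.0
```

```bash
python3 -c "
from h import *
tip((262,160,290,180),save='pics/s6.png')"
```

```text
t 14.48 pos [ 0.5005 -0.1229  0.0551] f [ 0.7  0.2 -0.1]
knob 277.8985820716174 173.36553713049747 2080.0
```

The first push already tipped the bar once it was let go: the knob moved down and right in the scene view. I'll rise, open, and look down at the knob.

carry_out --commands '[[[-0.2,0,-0.6,0,0,0],[0,0,-1,0,0,0],[0,0,-1,0,0,0],[0,0,-0.8,0,0,0],[1,0,0,0,0,0],[1,0,0,0,0,0],[0.6,0,0,0,0,0],[0,0,0,0,0,0],[0,0,0,0,0,0]]]' --hand 0.1

```text
clock: 15.28
position: [0.5937, -0.1256, 0.1906]
ee_rot: [1.0, -0.012, 0.0, 0.001]
ft_force: [-0.7, 1.0, -0.2]
grip_width: 0.443
grasp_force: 0.0
```

```bash
cat >> h.py <<'E'
def knob(z,save=None):
    o=get_obs();p=camera_params("wrist");im=camera("wrist");print("pos",o["position"].round(4))
    if save:cv2.imwrite(save,im[:,:,::-1])
    hsv=cv2.cvtColor(im,cv2.COLOR_RGB2HSV)
    for c,s,m in blobs(orange(im),60):
        top=m&(hsv[...,2]>hsv[...,2][m].max()*.9); ct=np.argwhere(top)[:,::-1].mean(0)
        print("all",c.round(1),s,"top",ct.round(1),top.sum(),"->",ray(p,ct,z)[0].round(4), "bbox mid",ray(p,(s[0]+s[2]/2-.5,s[1]+s[3]/2-.5),z)[0].round(4))
E
python3 - <<'E'
from h import *
knob(.116,"pics/w5.png")
pred(camera_params("wrist"),1,-.065,.138)
E
```

```text
pos [ 0.5937 -0.1256  0.1906]
all [260.2  82.6] [248  65  21  23  86] top [261.   81.1] 63 -> [ 0.6724 -0.1275  0.116 ] bbox mid [ 0.6754 -0.1258  0.116 ]
near [[260.8, 263.7], [260.7, 250.3], [260.8, 115.0]]
level [[260.7, 266.3], [260.7, 254.5], [260.4, 100.7]]
far [[260.7, 268.0], [260.7, 258.1], [260.1, 88.6]]
```

View pics/w5.png

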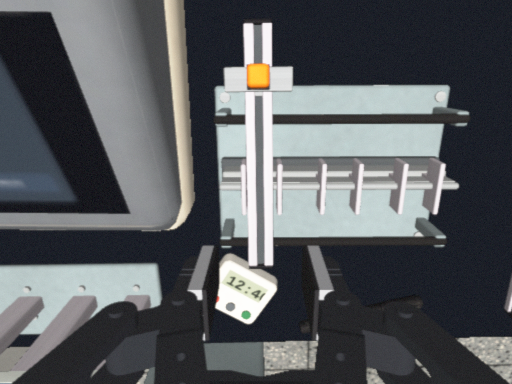

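```bash
python3 -c "
from h import *
go(.674,-.127,.097,-.025)"
```

```text
turn [ 0.02 -0.01 -0.01] shift [ 2.03  -0.025  2.345] mm [81.2 -1.  93.8]
```

carry_out --commands '[[[1,0,0,0,0,0],[1,0,0,0,0,0],[0.03,-0.02,0.6,0,0,0],[0,0,0.8,0,0,0],[0,0,0.5,0,0,0],[0,0,0.3,0,0,0],[0,0,0.15,0,0,0],[0,0,0,0,0,0],[0,0,0,0,0,0]]]'

```text
clock: 16.08
position: [0.6747, -0.1269, 0.0989]
ee_rot: [1.0, -0.013, 0.002, 0.0]
ft_force: [0.1, -0.6, -0.7]
grip_width: 0.449
grasp_force: 0.0
```

carry_out --commands '[[[0,0,0,0,0,0],[0,0,0,0,0,0],[0,0,0,0,0,0],[0,0,0,0,0,0],[0,0,0,0,0,0]]]' --hand 1 --force 40

```text
clock: 16.5
position: [0.6752, -0.1268, 0.0988]
ee_rot: [1.0, -0.013, 0.002, 0.0]
ft_force: [-0.1, 0.1, 5.9]
grip_width: 0.147
grasp_force: 41.6
```

Run:
```python
from h import *
o=get_obs();print({k:np.round(o[k],4) for k in("clock","position","ee_rot","ft_force","torque","grip_width","joint_pos")})
```

```text
{'clock': np.float64(16.5), 'position': array([ 0.6752, -0.1268,  0.0988]), 'ee_rot': array([ 9.999e-01, -1.260e-02,  2.100e-03,  3.000e-04]), 'ft_force': array([-0.0703,  0.0731,  5.9139]), 'torque': array([0.0603, 0.008 , 0.0299]), 'grip_width': np.float64(0.1471), 'joint_pos': array([-0.4148,  0.6823,  0.7982,  1.4669, -0.506 ,  1.2014, -1.143 ])}
```

carry_out --commands '[[[-0.05,0,-0.005,0,0,0],[-0.1,0,-0.011,0,0,0],[-0.1,0,-0.011,0,0,0],[-0.1,0,-0.011,0,0,0],[-0.1,0,-0.011,0,0,0],[-0.1,0,-0.011,0,0,0],[-0.1,0,-0.011,0,0,0],[-0.1,0,-0.011,0,0,0],[-0.1,0,-0.011,0,0,0],[-0.1,0,-0.011,0,0,0],[0,0,0,0,0,0]]]'

```text
clock: 17.42
position: [0.6371, -0.1262, 0.1031]
ee_rot: [1.0, -0.013, 0.002, 0.0]
ft_force: [-0.1, -1.3, 6.7]
grip_width: 0.148
grasp_force: 41.7
```

Run:
```python
from h import *
o=get_obs();print({k:np.round(o[k],4) for k in("clock","position","ee_rot","ft_force","torque","grip_width")})
p=camera_params("wrist");im=camera("wrist");cv2.imwrite("pics/w6.png",im[:,:,::-1])
a=cv2.imread("pics/w6.png");s=camera("scene")[150:230,215:315,::-1]
cv2.imwrite("pics/m6.png",np.hstack([cv2.resize(a,(440,330)),cv2.resize(s,(360,330),interpolation=2)]))
```

```text
{'clock': np.float64(17.4167), 'position': array([ 0.6371, -0.1262,  0.1031]), 'ee_rot': array([ 9.999e-01, -1.270e-02,  2.400e-03,  3.000e-04]), 'ft_force': array([-0.0917, -1.2836,  6.7   ]), 'torque': array([-0.1232,  0.0875,  0.027 ]), 'grip_width': np.float64(0.1479)}
```

View pics/m6.png

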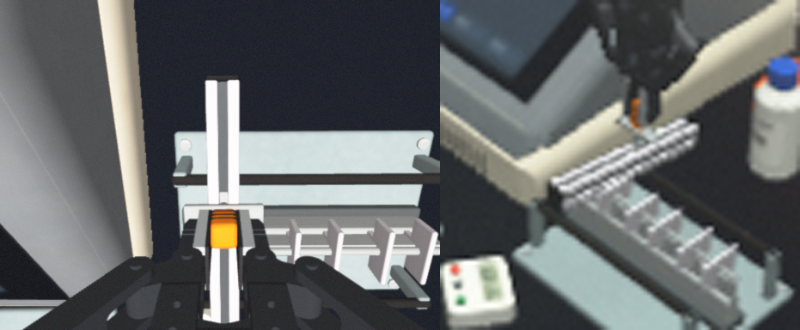

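carry_out --commands '[[[-0.06,0,-0.007,0,0,0],[-0.1,0,-0.011,0,0,0],[-0.1,0,-0.011,0,0,0],[-0.1,0,-0.011,0,0,0],[-0.1,0,-0.011,0,0,0],[-0.1,0,-0.011,0,0,0],[-0.1,0,-0.011,0,0,0],[-0.1,0,-0.011,0,0,0],[-0.1,0,-0.011,0,0,0],[-0.1,0,-0.011,0,0,0],[-0.1,0,-0.011,0,0,0],[0,0,0,0,0,0],[0,0,0,0,0,0]]]'

```text
clock: 18.6
position: [0.5948, -0.1254, 0.1076]
ee_rot: [1.0, -0.013, 0.002, 0.001]
ft_force: [-0.3, -0.6, 7.0]
grip_width: 0.154
grasp_force: 41.9
```

carry_out --commands '[[[0,0,0,0,0,0],[0,0,0,0,0,0],[0,0,0,0,0,0],[0,0,-0.5,0,0,0],[0,0,-0.7,0,0,0],[0,0,-0.8,0,0,0],[0,0,-0.5,0,0,0],[0,0,0,0,0,0],[0,0,0,0,0,0]]]' --hand 0.1

```text
clock: 19.35
position: [0.5942, -0.1246, 0.2068]
ee_rot: [1.0, -0.013, 0.002, 0.0]
ft_force: [-0.9, 0.3, -0.5]
grip_width: 0.45
grasp_force: 0.0
```

Run:
```python
from h import *
knob(.124,"pics/w7.png")
pred(camera_params("wrist"),1,-.064,.066)
im=cv2.imread("pics/w7.png");print([(r,im[r,256:266].mean(0).round().tolist()) for r in list(range(48,80,2))+list(range(262,310,3))])
```

```text
pos [ 0.5942 -0.1246  0.2068]
all [261.3 190.3] [252 186  19  19  74] top [261.7 192.4] 48 -> [ 0.5995 -0.125   0.124 ] bbox mid [ 0.5976 -0.1245  0.124 ]
near [[262.7, 255.2], [262.6, 242.8], [263.4, 214.5]]
level [[262.7, 257.4], [262.6, 246.7], [263.2, 205.3]]
far [[262.7, 258.7], [262.6, 249.9], [262.9, 195.6]]
[(48, [155.0, 152.0, 150.0]), (50, [154.0, 151.0, 151.0]), (52, [155.0, 152.0, 151.0]), (54, [155.0, 152.0, 152.0]), (56, [155.0, 153.0, 152.0]), (58, [155.0, 151.0, 151.0]), (60, [154.0, 151.0, 150.0]), (62, [154.0, 151.0, 152.0]), (64, [154.0, 150.0, 150.0]), (66, [155.0, 151.0, 152.0]), (68, [156.0, 152.0, 152.0]), (70, [156.0, 153.0, 151.0]), (72, [156.0, 152.0, 150.0]), (74, [155.0, 152.0, 150.0]), (76, [155.0, 152.0, 150.0]), (78, [156.0, 153.0, 152.0]), (262, [122.0, 126.0, 129.0]), (265, [175.0, 184.0, 190.0]), (268, [206.0, 214.0, 218.0]), (271, [246.0, 250.0, 251.0]), (274, [253.0, 254.0, 255.0]), (277, [240.0, 249.0, 248.0]), (280, [219.0, 240.0, 237.0]), (283, [161.0, 185.0, 179.0]), (286, [148.0, 172.0, 166.0]), (289, [161.0, 179.0, 175.0]), (292, [224.0, 240.0, 238.0]), (295, [253.0, 254.0, 255.0]), (298, [250.0, 252.0, 253.0]), (301, [209.0, 210.0, 212.0]), (304, [165.0, 163.0, 164.0]), (307, [117.0, 114.0, 113.0])]
```

Run:
```python
from h import *
im=cv2.imread("pics/w7.png")
p=camera_params("wrist")
for l in(0,-1):
    ex,ey=EDGE[l]; print(l,proj(p,[(ex,ey,.06),(ex-.022,ey+.0125,.068),(ex+.022,ey+.0125,.068),(ex-.022,ey-.0125,.068),(ex+.022,ey-.0125,.068)]).round(1).tolist())
cv2.imwrite("pics/w7c.png",cv2.resize(im[110:270,230:470],(800,533),interpolation=2))
```

```text
0 [[337.3, 181.2], [323.8, 208.2], [325.6, 159.1], [352.4, 207.5], [355.6, 158.4]]
-1 [[411.5, 181.1], [398.1, 208.1], [403.5, 159.0], [426.8, 207.4], [433.6, 158.2]]
```

View pics/w7c.png

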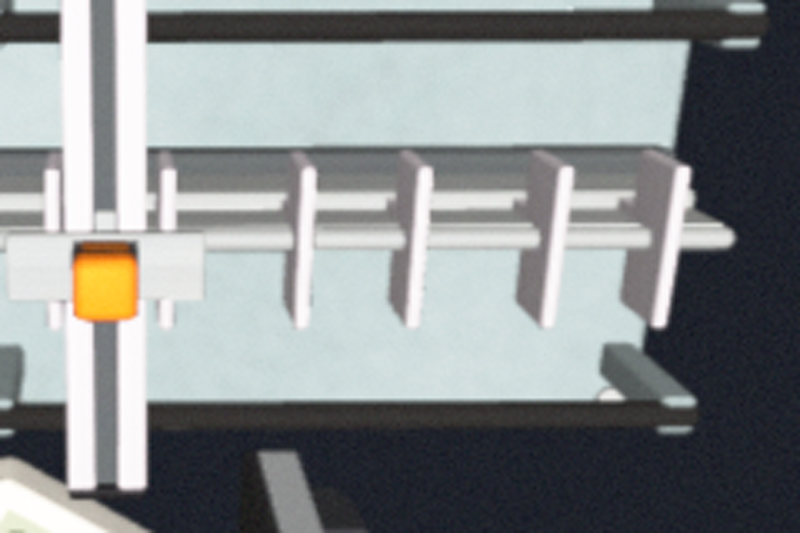

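The crop confirms the edge estimate: the edge line is at v≈237 as predicted, and the crossbar covers v 235–300. Next I compute the hanger offset and refit the remaining bars.

Run:
```python
from h import *
p=camera_params("wrist")
print("crossbar",ray(p,(261.8,190.3),.1)[0].round(4),"near end top",ray(p,(261.8,110+487/3.333),.087)[0].round(4))
go(.45,-.411,.2)
```

```text
crossbar [ 0.5927 -0.1247  0.1   ] near end top [ 0.5288 -0.1232  0.087 ]
turn [ 0.   -0.02 -0.24] shift [-3.592  7.167  0.142] mm [-143.7  286.7    5.7]
```

Bar 1 is marked: its crossbar is 0.7 mm from the edge. Next is bar 2.

carry_out --commands '[[[0,0,-0.3,0,0,-0.24],[-0.4,0.85,0,0,0,0],[-0.4,0.85,0,0,0,0],[-0.4,0.85,0,0,0,0],[-0.4,0.85,0,0,0,0],[-0.4,0.85,0,0,0,0],[-0.4,0.85,0,0,0,0],[-0.4,0.85,0,0,0,0],[-0.4,0.85,0,0,0,0],[-0.2,0.37,0,0,0,0],[0,0,0,0,0,0],[0,0,0,0,0,0]]]'

```text
clock: 20.4
position: [0.4566, -0.4122, 0.2177]
ee_rot: [1.0, -0.001, 0.0, 0.0]
ft_force: [0.4, -0.1, -0.8]
grip_width: 0.448
grasp_force: 0.0
```

Run:
```python
from h import *
o=get_obs();print(o["position"].round(4),o["ee_rot"].round(4))
p=camera_params("wrist");im=camera("wrist");cv2.imwrite("pics/w8.png",im[:,:,::-1])
hsv=cv2.cvtColor(im,cv2.COLOR_RGB2HSV)
m=(hsv[...,1]<60)&(hsv[...,2]>200);m[:,:150]=m[:,:150]
for c,s,mm in blobs(m,150):
    w=ray(p,np.argwhere(mm)[:,::-1],.02)[:,:2]; 
    if not(-.55<w[:,1].mean()<-.3): continue
    l=np.polyfit(w[:,0],w[:,1],1); print(c.round(),s,"x",w[:,0].min().round(4),w[:,0].max().round(4),"y mid",w[:,1].mean().round(4),"x mid",w[:,0].mean().round(4),"slope",l[0].round(3))
knob(.064)
go(.45,-.41,.005)
```

```text
[ 0.4566 -0.4122  0.2177] [ 1.e+00 -9.e-04  4.e-04  0.e+00]
[272.  36.] [262   5  23  51 546] x 0.5562 0.5974 y mid -0.4221 x mid 0.5725 slope 0.363
[257. 107.] [ 233    6   38  194 2575] x 0.415 0.5967 y mid -0.4084 x mid 0.5072 slope 0.078
[306.  96.] [ 291    8   23  194 1747] x 0.4126 0.5949 y mid -0.4558 x mid 0.5174 slope 0.083
[337.  35.] [329  25  16  21 261] x 0.5646 0.5811 y mid -0.4814 x mid 0.5727 slope 0.011
[322. 121.] [ 312   47   14  154 1115] x 0.4137 0.5629 y mid -0.4716 x mid 0.4944 slope 0.067
pos [ 0.4578 -0.4109  0.2176]
all [319.7  39.6] [315  27  17  19  70] top [320.3  39.1] 41 -> [ 0.5669 -0.4577  0.064 ] bbox mid [ 0.5692 -0.4597  0.064 ]
turn [-0.   -0.01  0.02] shift [-0.212 -0.006  5.315] mm [-8.500e+00 -2.000e-01  2.126e+02]
```

carry_out --commands '[[[-0.2,0,0.8,0,0,0],[0,0,1,0,0,0],[0,0,1,0,0,0],[0,0,1,0,0,0],[0,0,0.9,0,0,0],[0,0,0.4,0,0,0],[0,0,0.2,0,0,0],[0,0,0,0,0,0],[0,0,0,0,0,0]]]'

```text
clock: 21.25
position: [0.4512, -0.4112, 0.0069]
ee_rot: [1.0, 0.001, 0.001, 0.0]
ft_force: [0.4, 0.8, 0.6]
grip_width: 0.451
grasp_force: 0.0
```

carry_out --commands '[[[0,0,0,0,0,0],[0,0,0,0,0,0],[0,0,0,0,0,0],[0,0,0,0,0,0],[0,0,0,0,0,0],[0,0,0,0,0,0]]]' --hand 1 --force 90

```text
clock: 21.75
position: [0.4513, -0.412, 0.0081]
ee_rot: [1.0, 0.0, 0.002, 0.001]
ft_force: [-1.1, 1.8, 7.1]
grip_width: 0.204
grasp_force: 88.6
```

carry_out --commands '[[[0,0,-0.2,0,0,0],[0,0,-0.5,0,0,0],[0,0,-0.8,0,0,0],[0,0,-0.8,0,0,0],[0,0,-0.8,0,0,0],[0,0,-0.4,0,0,0],[0,0,0,0,0,0],[0,0,0,0,0,0],[0,0,0,0,0,0],[0,0,0,0,0,0]]]'

```text
clock: 22.58
position: [0.4492, -0.4105, 0.1443]
ee_rot: [1.0, -0.0, -0.0, -0.001]
ft_force: [0.0, 0.1, -3.3]
grip_width: 0.206
grasp_force: 88.5
```

```bash
cat >> h.py <<'E'
def tq(n=6):
    T=[];F=[]
    for i in range(n):
        o=get_obs();T.append(o["torque"]);F.append(o["ft_force"]);camera("top")
    print("pos",o["position"].round(4),"q",o["ee_rot"].round(4),"T",np.mean(T,0).round(4),"sd",np.std(T,0).round(4),"F",np.mean(F,0).round(2),"w",round(o["grip_width"],3))
E
python3 -c "
from h import *
tq()
go(.55,-.191,.14,-.025)"
```

```text
pos [ 0.4496 -0.4113  0.1453] q [ 1.e+00 -2.e-04  5.e-04  0.e+00] T [-0.0161  0.2895 -0.0128] sd [0.0255 0.0353 0.0244] F [ 0.03  0.2  -4.12] w 0.2
turn [ 0.   -0.01  0.24] shift [ 2.369 -5.57   0.138] mm [  94.8 -222.8    5.5]
```

```bash
python3 -c "
from h import *
go(.507,-.189,.14,-.025)"
```

```text
turn [ 0.   -0.01  0.24] shift [ 1.293 -5.593  0.138] mm [  51.7 -223.7    5.5]
```

carry_out --commands '[[[0,0,0,0,0,0.24],[0.1,-0.4,0,0,0,0],[0.17,-0.75,0,0,0,0],[0.17,-0.75,0,0,0,0],[0.17,-0.75,0,0,0,0],[0.17,-0.75,0,0,0,0],[0.17,-0.75,0,0,0,0],[0.17,-0.75,0,0,0,0],[0.1,-0.45,0,0,0,0],[0.05,-0.24,0.06,0,0,0],[0,0,0.06,0,0,0],[0,0,0,0,0,0],[0,0,0,0,0,0]]]'

```text
clock: 23.97
position: [0.5056, -0.191, 0.1411]
ee_rot: [1.0, -0.014, 0.001, 0.001]
ft_force: [0.8, -0.6, -4.7]
grip_width: 0.206
grasp_force: 88.6
```

```bash
python3 -c "
from h import *
tq(3)
go(.507,-.189,.068,-.025)"
```

```text
pos [ 0.5058 -0.191   0.1413] q [ 9.999e-01 -1.410e-02  1.000e-03  5.000e-04] T [-0.0315  0.2814  0.0017] sd [0.0216 0.016  0.0383] F [ 0.12 -0.38 -4.07] w 0.203
turn [ 0.01 -0.02 -0.03] shift [ 0.028 -0.044  1.832] mm [ 1.1 -1.8 73.3]
```

carry_out --commands '[[[0.02,-0.04,0.5,0,0,-0.03],[0,0,0.6,0,0,0],[0,0,0.3,0,0,0],[0,0,0.2,0,0,0],[0,0,0.15,0,0,0],[0,0,0.05,0,0,0],[0,0,0.03,0,0,0],[0,0,0.03,0,0,0],[0,0,0,0,0,0]]]'

```text
clock: 24.87
position: [0.5077, -0.1881, 0.0676]
ee_rot: [1.0, -0.011, 0.002, 0.0]
ft_force: [-3.6, -1.5, 3.5]
grip_width: 0.203
grasp_force: 89.4
```

```bash
python3 -c "
from h import *
tq(2)"
```

```text
pos [ 0.5077 -0.1881  0.0676] q [ 9.999e-01 -1.130e-02  1.600e-03  3.000e-04] T [-0.096   0.6447 -0.0513] sd [0.0272 0.0257 0.017 ] F [-3.56 -0.85  2.89] w 0.2
```

carry_out --commands '[[[0,0,0,0,0,0],[0,0,0,0,0,0],[0,0,0,0,0,0],[0,0,-0.4,0,0,0],[0,0,-0.8,0,0,0],[0,0,-0.8,0,0,0],[0,0,-0.5,0,0,0],[0,0,0,0,0,0],[0,0,0,0,0,0]]]' --hand 0.1

```text
clock: 25.72
position: [0.5081, -0.1874, 0.1677]
ee_rot: [1.0, -0.011, 0.002, 0.0]
ft_force: [-0.0, 0.8, -0.5]
grip_width: 0.448
grasp_force: 0.0
```

Run:
```python
from h import *
go(.44,-.1875,.052,-.025)
p=camera_params("wrist");knob(.12,"pics/w9.png")
im=cv2.imread("pics/w9.png");c=int(proj(p,[(.48,-.1885,.07)])[0][0]);print(c);g=im[:,c-14:c+15].mean((1,2)).round();print([(r,g[r]) for r in range(190,300,3)])
pred(p,0,-.1133,.15)
tip((262,160,330,200),save="pics/s7.png")
```

```text
turn [-0.   -0.05  0.03] shift [-1.701  0.045  2.893] mm [-68.    1.8 115.7]
pos [ 0.5081 -0.1874  0.1677]
all [260.2  32.2] [247  14  28  31 285] top [260.2  30.2] 225 -> [ 0.612  -0.1891  0.12  ] bbox mid [ 0.6125 -0.1892  0.12  ]
all [139.9  69.4] [123  53  29  29 241] top [138.6  67.9] 153 -> [ 0.5954 -0.1251  0.12  ] bbox mid [ 0.5959 -0.1243  0.12  ]
263
[(190, np.float64(181.0)), (193, np.float64(181.0)), (196, np.float64(180.0)), (199, np.float64(180.0)), (202, np.float64(180.0)), (205, np.float64(180.0)), (208, np.float64(181.0)), (211, np.float64(180.0)), (214, np.float64(180.0)), (217, np.float64(180.0)), (220, np.float64(179.0)), (223, np.float64(179.0)), (226, np.float64(178.0)), (229, np.float64(178.0)), (232, np.float64(177.0)), (235, np.float64(175.0)), (238, np.float64(156.0)), (241, np.float64(36.0)), (244, np.float64(31.0)), (247, np.float64(32.0)), (250, np.float64(30.0)), (253, np.float64(30.0)), (256, np.float64(31.0)), (259, np.float64(31.0)), (262, np.float64(27.0)), (265, np.float64(29.0)), (268, np.float64(40.0)), (271, np.float64(71.0)), (274, np.float64(83.0)), (277, np.float64(40.0)), (280, np.float64(33.0)), (283, np.float64(31.0)), (286, np.float64(29.0)), (289, np.float64(30.0)), (292, np.float64(29.0)), (295, np.float64(125.0)), (298, np.float64(125.0))]
near [[263.3, 236.4], [263.0, 223.5], [265.9, 20.0]]
level [[263.3, 242.0], [263.2, 230.6], [265.5, 4.7]]
far [[263.4, 246.3], [263.3, 236.7], [265.2, -9.1]]
t 25.77 pos [ 0.5073 -0.1872  0.1666] f [ 0.   0.1 -0.6]
knob 317.0677098295003 175.07433380084152 29590.0
```

carry_out --commands '[[[-0.85,0.03,0,0,0,0],[-0.85,0.02,0,0,0,0],[0,0,0.9,0,0,0],[0,0,0.9,0,0,0],[0,0,0.7,0,0,0],[0,0,0.35,0,0,0],[0,0,0,0,0,0],[0,0,0,0,0,0],[0.2,0,0,0,0,0],[0.15,0,0,0,0,0],[0.05,0,0,0,0,0],[0,0,0,0,0,0]]]' --hand 1

```text
clock: 26.82
position: [0.4582, -0.1887, 0.0535]
ee_rot: [1.0, -0.011, 0.001, 0.001]
ft_force: [0.2, 1.2, 0.4]
grip_width: -0.001
grasp_force: 0.0
```

```bash
python3 -c "
from h import *
tip((275,160,310,187),save='pics/s8.png')
im=camera('scene')
for c,s,m in blobs(orange(im),6):print(c.round(1),s[4])
p=camera_params('scene'); pred(p,0,-.1133,.143)"
```

```text
t 26.82 pos [ 0.4582 -0.1887  0.0535] f [0.2 1.2 0.4]
knob 281.839923591213 182.4960840496657 2618.0
[161.8 147.8] 12
[321.3 174.6] 196
[347.1 186. ] 332
[261.4 179.1] 10
[280.4 183.5] 11
[340.2 245.4] 21
near [[248.1, 215.8], [248.5, 220.4], [279.4, 183.3]]
level [[248.4, 212.4], [248.4, 217.4], [280.9, 183.2]]
far [[249.1, 208.8], [248.6, 214.2], [282.2, 183.3]]
```

carry_out --commands '[[[0.06,0,0,0,0,0],[0.06,0,0,0,0,0],[0,0,0,0,0,0],[0,0,0,0,0,0]]]'

```text
clock: 27.25
position: [0.4617, -0.1887, 0.053]
ee_rot: [1.0, -0.011, 0.001, 0.0]
ft_force: [-5.6, -1.0, 3.1]
grip_width: 0.002
grasp_force: 2.4
```

carry_out --commands '[[[-0.3,0,0,0,0,0],[0,0,0,0,0,0],[0,0,0,0,0,0],[0,0,0,0,0,0]]]'

```text
clock: 27.58
position: [0.451, -0.1882, 0.0532]
ee_rot: [1.0, -0.011, 0.002, 0.0]
ft_force: [-0.6, 0.2, 1.0]
grip_width: -0.001
grasp_force: 0.0
```

```bash
python3 -c "
from h import *
tip((270,172,292,193),save='pics/s9.png')"
```

```text
t 27.58 pos [ 0.451  -0.1882  0.0532] f [-0.6  0.2  1. ]
knob 280.89914631725236 183.24181060154854 2518.0
```

carry_out --commands '[[[0.3,0,0,0,0,0],[0.06,0,0,0,0,0],[0,0,0,0,0,0],[0,0,0,0,0,0]]]'

```text
clock: 27.97
position: [0.4646, -0.1889, 0.0529]
ee_rot: [1.0, -0.011, 0.001, 0.001]
ft_force: [-0.1, 0.2, -0.2]
grip_width: -0.003
grasp_force: 0.0
```

carry_out --commands '[[[-0.3,0,0,0,0,0],[0,0,0,0,0,0],[0,0,0,0,0,0],[0,0,0,0,0,0]]]'

```text
clock: 28.3
position: [0.453, -0.1882, 0.0531]
ee_rot: [1.0, -0.011, 0.001, 0.0]
ft_force: [-0.2, 1.1, -0.4]
grip_width: 0.0
grasp_force: 0.0
```

```bash
python3 -c "
from h import *
tip((270,172,292,193),save='pics/s10.png')"
```

```text
t 28.3 pos [ 0.453  -0.1882  0.0531] f [-0.2  1.1 -0.4]
knob 281.85841584158413 182.7871287128713 2525.0
```

carry_out --commands '[[[0.3,0,0,0,0,0],[0.06,0,0,0,0,0],[0,0,0,0,0,0],[0,0,0,0,0,0],[-0.3,0,0,0,0,0],[0,0,0,0,0,0],[0,0,0,0,0,0],[0,0,0,0,0,0]]]'

```text
clock: 29.02
position: [0.4554, -0.1883, 0.0531]
ee_rot: [1.0, -0.011, 0.001, 0.0]
ft_force: [0.2, 0.3, 0.0]
grip_width: -0.0
grasp_force: 0.0
```

```bash
python3 -c "
from h import *
tip((270,172,292,193),save='pics/s11.png')"
```

```text
t 29.02 pos [ 0.4554 -0.1883  0.0531] f [0.2 0.3 0. ]
knob 284.8647990255786 183.5671944782785 2463.0
```

carry_out --commands '[[[0.3,0,0,0,0,0],[0.06,0,0,0,0,0],[0,0,0,0,0,0],[0,0,0,0,0,0],[-0.3,0,0,0,0,0],[0,0,0,0,0,0],[0,0,0,0,0,0],[0,0,0,0,0,0]]]'

```text
clock: 29.73
position: [0.4577, -0.1884, 0.0531]
ee_rot: [1.0, -0.011, 0.001, 0.0]
ft_force: [-0.4, -0.1, -0.2]
grip_width: 0.003
grasp_force: 0.0
```

```bash
python3 -c "
from h import *
tip((270,172,292,193),save='pics/s12.png')
a=[cv2.resize(cv2.imread(f'pics/s{i}.png')[160:230,225:305],(400,350),interpolation=2) for i in (9,12)];cv2.imwrite('pics/m12.png',np.hstack(a))"
```

```text
t 29.73 pos [ 0.4577 -0.1884  0.0531] f [-0.4 -0.1 -0.2]
knob 284.95703673961054 183.65990764906644 2490.0
```

Bar 2 tipped on the third push. I'll rise and look down at its knob.

carry_out --commands '[[[-0.2,0,-0.6,0,0,0],[0,0,-1,0,0,0],[0,0,-1,0,0,0],[0,0,-0.9,0,0,0],[1,0,0,0,0,0],[1,0,0,0,0,0],[0.7,0,0,0,0,0],[0,0,0,0,0,0],[0,0,0,0,0,0]]]' --hand 0.25

```text
clock: 30.53
position: [0.5363, -0.1903, 0.1943]
ee_rot: [1.0, -0.012, -0.001, 0.001]
ft_force: [-0.6, -0.6, -0.7]
grip_width: 0.376
grasp_force: 0.0
```

```bash
cat >> h.py <<'E'
def knob2(lane,a=.11,save=None):
    """knob by wide colour mask (bbox mid) -> hanger s for tilt a"""
    o=get_obs();p=camera_params("wrist");im=camera("wrist");ex,ey=EDGE[lane]
    if save:cv2.imwrite(save,im[:,:,::-1])
    h=cv2.cvtColor(im,cv2.COLOR_RGB2HSV);m=(h[...,0]>3)&(h[...,0]<25)&(h[...,1]>120)&(h[...,2]>90)
    for c,s,mm in blobs(m,150):
        q=(s[0]+s[2]/2-.5,s[1]+s[3]/2-.5); k=0.
        for _ in range(5):
            z=.06+.064-k*a; X=ray(p,q,z)[0]; k=X[0]-ex-.064*a
        print("px",q,s[2:4],"knob top",X.round(4),"hanger s",round(k,4))
E
python3 -c "
from h import *
print(get_obs()['position'])
knob2(0,save='pics/w10.png');go(.6295,-.192,.103,-.025)"
```

```text
[ 0.53628264 -0.19034942  0.1942624 ]
px (np.float64(255.0), np.float64(40.5)) [23 30] knob top [ 0.6374 -0.1894  0.1191] hanger s 0.0444
px (np.float64(155.5), np.float64(116.5)) [30 24] knob top [ 0.596  -0.1274  0.1237] hanger s 0.003
turn [ 0.02  0.01 -0.01] shift [ 2.357 -0.031  2.287] mm [94.3 -1.2 91.5]
```

carry_out --commands '[[[0.9,0,0.3,0,0,0],[0.9,0,0.3,0,0,0],[0.65,-0.03,0.4,0,0,0],[0,0,0.5,0,0,0],[0,0,0.4,0,0,0],[0,0,0.25,0,0,0],[0,0,0.12,0,0,0],[0,0,0,0,0,0],[0,0,0,0,0,0]]]'

```text
clock: 31.33
position: [0.6335, -0.1918, 0.1052]
ee_rot: [1.0, -0.013, 0.001, 0.0]
ft_force: [0.1, 0.6, 0.3]
grip_width: 0.374
grasp_force: 0.0
```

carry_out --commands '[[[0,0,0,0,0,0],[0,0,0,0,0,0],[0,0,0,0,0,0],[0,0,0,0,0,0]]]' --hand 1 --force 40

```text
clock: 31.67
position: [0.6342, -0.1916, 0.1053]
ee_rot: [1.0, -0.013, 0.001, -0.0]
ft_force: [-0.4, 0.7, 6.5]
grip_width: 0.15
grasp_force: 41.1
```

```bash
python3 -c "
from h import *
o=get_obs();print(o['position'],o['ft_force'],o['grip_width'],o['torque'])"
```

```text
[ 0.63415787 -0.19155475  0.10532872] [-0.36657612  0.6749341   6.53202775] 0.1496626818747939 [ 0.38662877  0.16062348 -0.01636781]
```

carry_out --commands '[[[-0.05,0,-0.005,0,0,0],[-0.1,0,-0.011,0,0,0],[-0.1,0,-0.011,0,0,0],[-0.1,0,-0.011,0,0,0],[-0.1,0,-0.011,0,0,0],[-0.1,0,-0.011,0,0,0],[-0.1,0,-0.011,0,0,0],[-0.1,0,-0.011,0,0,0],[-0.1,0,-0.011,0,0,0],[-0.1,0,-0.011,0,0,0],[-0.1,0,-0.011,0,0,0],[-0.03,0,0,0,0,0],[0,0,0,0,0,0],[0,0,0,0,0,0]]]'

```text
clock: 32.83
position: [0.5911, -0.1906, 0.1099]
ee_rot: [1.0, -0.013, 0.001, 0.0]
ft_force: [0.1, 1.5, 7.2]
grip_width: 0.15
grasp_force: 41.1
```

carry_out --commands '[[[0,0,0,0,0,0],[0,0,0,0,0,0],[0,0,0,0,0,0],[0,0,-0.5,0,0,0],[0,0,-0.7,0,0,0],[0,0,-0.8,0,0,0],[0,0,-0.5,0,0,0],[0,0,0,0,0,0],[0,0,0,0,0,0]]]' --hand 0.25

```text
clock: 33.58
position: [0.5906, -0.1907, 0.2094]
ee_rot: [1.0, -0.013, 0.001, 0.0]
ft_force: [0.9, 0.2, -1.1]
grip_width: 0.379
grasp_force: 0.0
```

Run:
```python
from h import *
print(get_obs()["position"])
p=camera_params("wrist");knob2(0,save="pics/w11.png")
im=cv2.imread("pics/w11.png");
for du in(-14,14):  # crossbar rows beside knob (y +-15mm)
    c=int(proj(p,[(.59,-.1912+du/1000*1.2,.1)])[0][0]); g=im[150:240,c].mean(1); print(c,g.round().astype(int).tolist())
g=im[:,int(proj(p,[(.48,-.1885,.09)])[0][0])].mean(1);print(g[230:320:3].round())
```

```text
[ 0.59055567 -0.19072099  0.209384  ]
px (np.float64(258.0), np.float64(188.0)) [19 23] knob top [ 0.5979 -0.1887  0.1235] hanger s 0.0049
px (np.float64(170.0), np.float64(190.5)) [25 24] knob top [ 0.5978 -0.1268  0.1235] hanger s 0.0047
283 [179, 104, 91, 110, 120, 119, 118, 115, 116, 121, 130, 130, 130, 135, 183, 218, 228, 231, 229, 196, 145, 129, 128, 129, 199, 227, 232, 233, 233, 234, 236, 235, 236, 234, 231, 230, 231, 231, 232, 233, 233, 233, 231, 223, 218, 216, 215, 215, 215, 215, 215, 215, 217, 216, 217, 216, 217, 218, 216, 213, 215, 215, 219, 218, 220, 221, 220, 221, 221, 218, 217, 216, 217, 216, 217, 215, 175, 94, 51, 47, 50, 53, 56, 49, 46, 32, 33, 38, 32, 39]
240 [203, 117, 84, 107, 117, 119, 115, 115, 119, 124, 127, 129, 128, 134, 169, 209, 225, 228, 229, 211, 148, 127, 126, 126, 193, 225, 232, 234, 232, 234, 235, 233, 234, 232, 229, 229, 229, 230, 229, 230, 233, 231, 231, 222, 184, 206, 213, 214, 211, 213, 211, 210, 210, 213, 210, 213, 214, 214, 214, 214, 215, 214, 214, 214, 214, 215, 214, 216, 218, 214, 215, 215, 213, 210, 210, 210, 202, 105, 54, 50, 52, 56, 52, 53, 45, 36, 32, 33, 34, 35]
[132. 133. 131. 130. 129. 132. 130. 132. 130. 130. 130. 129. 129. 129.
 132. 131. 129. 128. 130. 129. 130.  97.  54.  36.  40.  27.  31.  51.
  53.  48.]
```

```bash
python3 -c "
from h import *
go(.45,-.466,.22,.065)"
```

```text
turn [-0.    0.   -0.87] shift [-3.942  6.649 -0.295] mm [-157.7  265.9  -11.8]
```

carry_out --commands '[[[0,0,-0.3,0,0,-0.87],[-0.44,0.74,0,0,0,0],[-0.44,0.74,0,0,0,0],[-0.44,0.74,0,0,0,0],[-0.44,0.74,0,0,0,0],[-0.44,0.74,0,0,0,0],[-0.44,0.74,0,0,0,0],[-0.44,0.74,0,0,0,0],[-0.44,0.74,0,0,0,0],[-0.42,0.73,0,0,0,0],[0,0,0,0,0,0],[0,0,0,0,0,0],[0,0,0,0,0,0]]]' --hand 0.1

```text
clock: 34.72
position: [0.4503, -0.4656, 0.2193]
ee_rot: [0.999, 0.033, -0.001, -0.001]
ft_force: [0.0, 0.7, 0.4]
grip_width: 0.454
grasp_force: 0.0
```

Run:
```python
from h import *
p=camera_params("wrist");im=camera("wrist");cv2.imwrite("pics/w13.png",im[:,:,::-1])
h=cv2.cvtColor(im,cv2.COLOR_RGB2HSV);m=(h[...,1]<60)&(h[...,2]>70)&(h[...,2]<256)
m=cv2.morphologyEx(m.astype(np.uint8),cv2.MORPH_CLOSE,np.ones((5,5)));m[:60]=0
for c,s,mm in blobs(m,800):
    w=ray(p,np.argwhere(mm)[:,::-1],.02)[:,:2]
    if -.55<w[:,1].mean()<-.38: 
        b=w[w[:,0]<.53];l=np.polyfit(b[:,0],b[:,1],1);print(s,"xmin",w[:,0].min().round(4),"slope",l[0].round(3),"y@.45",np.polyval(l,.45).round(4),"width",(b[:,1]-np.polyval(l,b[:,0])).std()*3.46)
go(.45,-.466,.006,.065)
```

```text
[ 253   60   24  137 3080] xmin 0.4108 slope 0.06 y@.45 -0.4678 width 0.02240684452903192
[    0   207   512   177 52958] xmin 0.1314 slope -0.487 y@.45 -0.5101 width 0.5850647296911341
turn [-0.01  0.01  0.02] shift [-0.029  0.024  5.338] mm [ -1.2   0.9 213.5]
```

carry_out --commands '[[[-0.03,0.05,0.8,0,0,0],[0,0,1,0,0,0],[0,0,1,0,0,0],[0,0,1,0,0,0],[0,0,0.9,0,0,0],[0,0,0.45,0,0,0],[0,0,0.2,0,0,0],[0,0,0,0,0,0],[0,0,0,0,0,0]]]'

```text
clock: 35.52
position: [0.4503, -0.4681, 0.0076]
ee_rot: [0.999, 0.033, 0.0, 0.0]
ft_force: [0.4, -0.4, 0.3]
grip_width: 0.448
grasp_force: 0.0
```

carry_out --commands '[[[0,0,0,0,0,0],[0,0,0,0,0,0],[0,0,0,0,0,0],[0,0,0,0,0,0],[0,0,0,0,0,0],[0,0,0,0,0,0]]]' --hand 1 --force 90

```text
clock: 36.02
position: [0.4505, -0.4692, 0.009]
ee_rot: [0.999, 0.033, 0.001, 0.001]
ft_force: [-1.1, 1.0, 6.3]
grip_width: 0.203
grasp_force: 88.6
```

carry_out --commands '[[[0,0,-0.2,0,0,0],[0,0,-0.5,0,0,0],[0,0,-0.8,0,0,0],[0,0,-0.8,0,0,0],[0,0,-0.8,0,0,0],[0,0,-0.4,0,0,0],[0,0,0,0,0,0],[0,0,0,0,0,0],[0,0,0,0,0,0],[0,0,0,0,0,0]]]'

```text
clock: 36.85
position: [0.4488, -0.4674, 0.145]
ee_rot: [0.999, 0.033, -0.001, -0.001]
ft_force: [-0.2, -0.6, -3.7]
grip_width: 0.201
grasp_force: 88.7
```

```bash
python3 -c "
from h import *
tq(8)
go(.50,-.254,.14,-.025)"
```

```text
pos [ 0.4492 -0.4683  0.1464] q [ 9.995e-01  3.260e-02 -1.000e-04 -1.000e-04] T [0.002  0.1286 0.012 ] sd [0.03   0.0279 0.0342] F [-0.05 -0.08 -3.93] w 0.201
turn [0.   0.   0.86] shift [ 1.134 -5.388  0.162] mm [  45.4 -215.5    6.5]
```

```bash
python3 -c "
from h import *
go(.5444,-.255,.14,-.025)"
```

```text
turn [0.   0.   0.86] shift [ 2.245 -5.391  0.162] mm [  89.8 -215.6    6.5]
```

carry_out --commands '[[[0,0,0,0,0,0.86],[0.17,-0.4,0,0,0,0],[0.3,-0.72,0,0,0,0],[0.3,-0.72,0,0,0,0],[0.3,-0.72,0,0,0,0],[0.3,-0.72,0,0,0,0],[0.3,-0.72,0,0,0,0],[0.3,-0.72,0,0,0,0],[0.2,-0.45,0,0,0,0],[0.07,-0.22,0.12,0,0,0],[0,0,0,0,0,0],[0,0,0,0,0,0],[0,0,0,0,0,0]]]'

```text
clock: 38.33
position: [0.5431, -0.257, 0.1421]
ee_rot: [1.0, -0.014, -0.0, 0.001]
ft_force: [-0.1, -1.0, -4.0]
grip_width: 0.206
grasp_force: 88.7
```

```bash
python3 -c "
from h import *
tq(2)
go(.5444,-.255,.069,-.025)"
```

```text
pos [ 0.5432 -0.2571  0.1422] q [ 9.999e-01 -1.380e-02  1.000e-04  5.000e-04] T [-0.0109  0.1851  0.0422] sd [0.0254 0.002  0.0171] F [-0.13 -0.6  -3.77] w 0.198
turn [ 0.01 -0.   -0.02] shift [ 0.026 -0.048  1.829] mm [ 1.  -1.9 73.2]
```

carry_out --commands '[[[0,-0.05,0.5,0,0,-0.02],[0,0,0.6,0,0,0],[0,0,0.3,0,0,0],[0,0,0.2,0,0,0],[0,0,0.15,0,0,0],[0,0,0.06,0,0,0],[0,0,0.03,0,0,0],[0,0,0.03,0,0,0],[0,0,0,0,0,0]]]'

```text
clock: 39.18
position: [0.5442, -0.2537, 0.0684]
ee_rot: [1.0, -0.012, 0.0, 0.0]
ft_force: [-6.7, 2.1, 5.9]
grip_width: 0.203
grasp_force: 90.1
```

```bash
python3 -c "
from h import *
tq(2)"
```

```text
pos [ 0.5442 -0.2537  0.0685] q [ 9.999e-01 -1.160e-02  4.000e-04  1.000e-04] T [0.3829 1.2281 0.062 ] sd [0.0467 0.0132 0.0257] F [-6.04  1.39  5.37] w 0.205
```

carry_out --commands '[[[0,0,0,0,0,0],[0,0,0,0,0,0],[0,0,0,0,0,0],[0,0,-0.4,0,0,0],[0,0,-0.8,0,0,0],[0,0,-0.8,0,0,0],[0,0,-0.5,0,0,0],[0,0,0,0,0,0],[0,0,0,0,0,0]]]' --hand 0.1

```text
clock: 40.03
position: [0.5452, -0.2532, 0.1683]
ee_rot: [1.0, -0.011, 0.001, 0.0]
ft_force: [0.5, -0.4, -0.7]
grip_width: 0.452
grasp_force: 0.0
```

Run:
```python
from h import *
knob2(-1,-.11,save="pics/w14.png")
go(.475,-.2535,.054,-.025)
tip((280,180,310,205),save="pics/s14.png");pred(camera_params("scene"),-1,-.0832,.14)
```

```text
px (np.float64(261.5), np.float64(12.5)) [30 26] knob top [ 0.6551 -0.2557  0.1325] hanger s 0.0777
px (np.float64(146.5), np.float64(137.5)) [34 26] knob top [ 0.597  -0.1923  0.1262] hanger s 0.0196
px (np.float64(30.5), np.float64(140.5)) [34 26] knob top [ 0.5968 -0.1292  0.1261] hanger s 0.0195
turn [-0.   -0.01  0.03] shift [-1.738  0.062  2.827] mm [-69.5   2.5 113.1]
t 40.08 pos [ 0.5445 -0.2528  0.1671] f [ 0.2  0.8 -0.3]
knob 304.78906525573194 185.44074074074075 2835.0
near [[269.9, 220.6], [270.1, 225.3], [300.4, 187.7]]
level [[270.4, 218.0], [270.1, 223.1], [301.8, 188.4]]
far [[271.1, 215.2], [270.3, 220.7], [302.9, 189.2]]
```

View pics/w14.png

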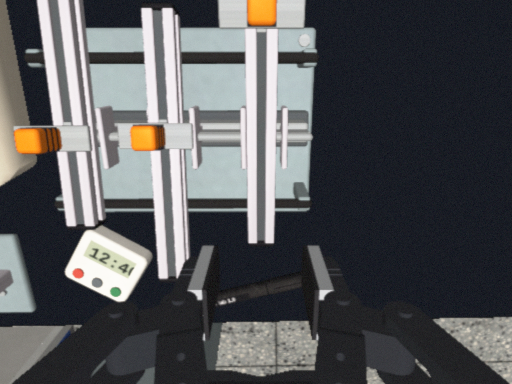

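The wrist view shows all three bars in their lanes. The first two knobs, at (40,140) and (147,137), are over the edge, and bar 3's knob is at (262,12). Now I push bar 3.

carry_out --commands '[[[-0.85,0.03,0,0,0,0],[-0.85,0.03,0,0,0,0],[0,0,0.9,0,0,0],[0,0,0.9,0,0,0],[0,0,0.7,0,0,0],[0,0,0.33,0,0,0],[0,0,0,0,0,0],[0.2,0,0,0,0,0],[0.15,0,0,0,0,0],[0.05,0,0,0,0,0],[0,0,0,0,0,0],[0,0,0,0,0,0]]]' --hand 1

```text
clock: 41.13
position: [0.4931, -0.2545, 0.0547]
ee_rot: [1.0, -0.011, 0.001, 0.0]
ft_force: [-1.3, -0.4, -0.1]
grip_width: 0.0
grasp_force: 0.0
```

carry_out --commands '[[[0.07,0,0,0,0,0],[0,0,0,0,0,0],[0,0,0,0,0,0],[-0.3,0,0,0,0,0],[0,0,0,0,0,0],[0,0,0,0,0,0],[0,0,0,0,0,0]]]'

```text
clock: 41.72
position: [0.4839, -0.2537, 0.0541]
ee_rot: [1.0, -0.011, 0.001, 0.0]
ft_force: [0.9, 0.1, -0.3]
grip_width: 0.0
grasp_force: 0.0
```

```bash
python3 -c "
from h import *
tip((292,176,314,197))
import h
h.camera=lambda n:cv2.imread('pics/s14.png')[:,:,::-1]
tip((292,176,314,197))"
```

```text
t 41.72 pos [ 0.4839 -0.2537  0.0541] f [ 0.9  0.1 -0.3]
knob 305.56156048675734 185.1621331424481 2794.0
t 41.77 pos [ 0.4839 -0.2538  0.054 ] f [-0.6  0.  -0.2]
knob 304.78906525573194 185.44074074074075 2835.0
```

carry_out --commands '[[[0.3,0,0,0,0,0],[0.06,0,0,0,0,0],[0,0,0,0,0,0],[0,0,0,0,0,0],[-0.3,0,0,0,0,0],[0,0,0,0,0,0],[0,0,0,0,0,0],[0,0,0,0,0,0]]]'

```text
clock: 42.43
position: [0.486, -0.2539, 0.054]
ee_rot: [1.0, -0.011, 0.0, -0.0]
ft_force: [-0.0, -0.6, -0.2]
grip_width: -0.001
grasp_force: 0.0
```

```bash
python3 -c "
from h import *
tip((292,176,314,197))"
```

```text
t 42.43 pos [ 0.486  -0.2539  0.054 ] f [-0.  -0.6 -0.2]
knob 307.9528522584128 188.36728450602843 2778.0
```

carry_out --commands '[[[-0.2,0,-0.6,0,0,0],[0,0,-1,0,0,0],[0,0,-1,0,0,0],[0,0,-0.9,0,0,0],[1,0,0,0,0,0],[1,0,0,0,0,0],[0.9,0,0,0,0,0],[0,0,0,0,0,0],[0,0,0,0,0,0]]]' --hand 0.25

```text
clock: 43.23
position: [0.5948, -0.256, 0.1927]
ee_rot: [1.0, -0.01, -0.001, 0.001]
ft_force: [-1.1, -0.4, -0.2]
grip_width: 0.377
grasp_force: 0.0
```

```bash
python3 -c "
from h import *
knob2(-1,save='pics/w15.png')
go(.668,-.257,.101,-.025)"
```

```text
px (np.float64(258.5), np.float64(74.5)) [22 26] knob top [ 0.6771 -0.2562  0.1146] hanger s 0.0857
px (np.float64(163.0), np.float64(203.0)) [27 25] knob top [ 0.5983 -0.1913  0.1232] hanger s 0.0068
px (np.float64(70.5), np.float64(205.5)) [36 26] knob top [ 0.5979 -0.1299  0.1233] hanger s 0.0064
turn [0.01 0.01 0.02] shift [ 1.866 -0.045  2.308] mm [74.6 -1.8 92.3]
```

carry_out --commands '[[[0.9,0,0.3,0,0,0],[0.9,-0.02,0.3,0,0,0],[0.2,-0.02,0.4,0,0,0],[0,0,0.5,0,0,0],[0,0,0.4,0,0,0],[0,0,0.25,0,0,0],[0,0,0.2,0,0,0],[0,0,0,0,0,0],[0,0,0,0,0,0]]]'

```text
clock: 44.03
position: [0.6733, -0.2569, 0.1007]
ee_rot: [1.0, -0.011, 0.0, 0.0]
ft_force: [0.7, 0.1, 0.7]
grip_width: 0.375
grasp_force: 0.0
```

carry_out --commands '[[[0,0,0,0,0,0],[0,0,0,0,0,0],[0,0,0,0,0,0],[0,0,0,0,0,0]]]' --hand 1 --force 40

```text
clock: 44.37
position: [0.674, -0.2569, 0.1011]
ee_rot: [1.0, -0.011, 0.001, 0.0]
ft_force: [-0.0, 0.0, 4.4]
grip_width: 0.152
grasp_force: 41.5
```

carry_out --commands '[[[-0.05,0,-0.005,0,0,0],[-0.1,0,-0.011,0,0,0],[-0.1,0,-0.011,0,0,0],[-0.1,0,-0.011,0,0,0],[-0.1,0,-0.011,0,0,0],[-0.1,0,-0.011,0,0,0],[-0.1,0,-0.011,0,0,0],[-0.1,0,-0.011,0,0,0],[-0.1,0,-0.011,0,0,0],[-0.1,0,-0.011,0,0,0],[0,0,0,0,0,0]]]'

```text
clock: 45.28
position: [0.6359, -0.2559, 0.1053]
ee_rot: [1.0, -0.011, 0.001, 0.0]
ft_force: [-1.2, 1.3, 6.9]
grip_width: 0.143
grasp_force: 41.6
```

```bash
python3 -c "
from h import *
o=get_obs();print(o['position'],o['ft_force'],o['grip_width'],o['torque'],o['joint_pos'])"
```

```text
[ 0.63587658 -0.25593065  0.10533573] [-1.1851529   1.32605265  6.91297252] 0.14279656388287348 [ 0.22887365  0.03793563 -0.04554129] [-0.29136766  0.73078869  0.93269328  1.46812645 -0.60280629  1.24399627
 -0.88120339]
```

carry_out --commands '[[[-0.05,0,-0.005,0,0,0],[-0.1,0,-0.011,0,0,0],[-0.1,0,-0.011,0,0,0],[-0.1,0,-0.011,0,0,0],[-0.1,0,-0.011,0,0,0],[-0.1,0,-0.011,0,0,0],[-0.1,0,-0.011,0,0,0],[-0.1,0,-0.011,0,0,0],[-0.1,0,-0.011,0,0,0],[-0.1,0,-0.011,0,0,0],[-0.1,0,-0.011,0,0,0],[-0.1,0,-0.011,0,0,0],[0,0,0,0,0,0],[0,0,0,0,0,0]]]'

```text
clock: 46.45
position: [0.5903, -0.2546, 0.1102]
ee_rot: [1.0, -0.011, 0.001, -0.0]
ft_force: [0.4, 2.2, 7.9]
grip_width: 0.147
grasp_force: 41.7
```

carry_out --commands '[[[0,0,0,0,0,0],[0,0,0,0,0,0],[0,0,0,0,0,0],[0,0,-0.5,0,0,0],[0,0,-0.7,0,0,0],[0,0,-0.8,0,0,0],[0,0,-0.5,0,0,0],[0,0,0,0,0,0],[0,0,0,0,0,0]]]' --hand 0.25

```text
clock: 47.2
position: [0.5897, -0.2551, 0.2098]
ee_rot: [1.0, -0.011, 0.001, 0.0]
ft_force: [-0.5, 0.1, -0.6]
grip_width: 0.379
grasp_force: 0.0
```

```bash
python3 -c "
from h import *
print(get_obs()['position'])
p=camera_params('wrist');print(proj(p,[(EDGE[l][0],EDGE[l][1],.06) for l in (-1,0,1)]).round(1).tolist())
knob2(-1,save='pics/w16.png')"
```

```text
[ 0.58969654 -0.2551462   0.20980949]
[[262.2, 179.1], [189.0, 179.1], [115.3, 179.1]]
px (np.float64(83.0), np.float64(190.5)) [33 24] knob top [ 0.598  -0.1297  0.1233] hanger s 0.0065
px (np.float64(259.0), np.float64(189.0)) [19 23] knob top [ 0.5962 -0.2537  0.1235] hanger s 0.0047
px (np.float64(170.0), np.float64(189.5)) [25 20] knob top [ 0.5973 -0.1911  0.1234] hanger s 0.0058
```

View pics/w16.png

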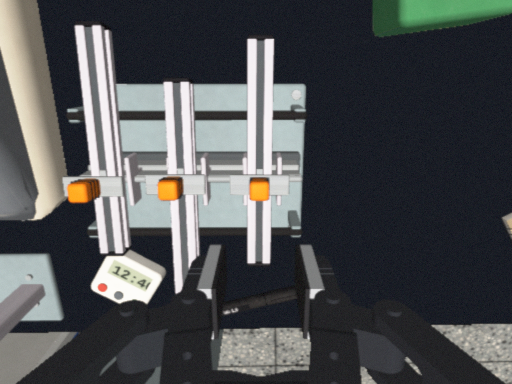

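All three hangers now line up over the edge, with knobs at rows of about 189. Now I hang them, starting with bar 3 at (259,189). It needs a half turn, because its long side points at the machine.

carry_out --commands '[[[0.05,0,0.4,0,0,0],[0,0,0.7,0,0,0],[0,0,0.7,0,0,0],[0,0,0.45,0,0,0],[0,0,0.25,0,0,0],[0,0,0.1,0,0,0],[0,0,0,0,0,0],[0,0,0,0,0,0]]]'

```text
clock: 47.92
position: [0.5917, -0.2552, 0.1058]
ee_rot: [1.0, -0.011, 0.0, 0.0]
ft_force: [-0.4, -0.4, 2.0]
grip_width: 0.376
grasp_force: 0.0
```

carry_out --commands '[[[0,0,0,0,0,0],[0,0,0,0,0,0],[0,0,0,0,0,0],[0,0,0,0,0,0],[0,0,0,0,0,0],[0,0,-0.05,0,0,0],[0,0,-0.2,0,0,0],[0,0,-0.4,0,0,0],[0,0,-0.6,0,0,0],[0,0,-0.7,0,0,0],[0,0,-0.7,0,0,0],[0,0,-0.5,0,0,0],[0,0,-0.3,0,0,0],[0,0,0,0,0,0],[0,0,0,0,0,0]]]' --hand 1 --force 60

```text
clock: 49.17
position: [0.5913, -0.2547, 0.2426]
ee_rot: [1.0, -0.011, -0.0, -0.0]
ft_force: [0.2, 0.1, -4.7]
grip_width: 0.145
grasp_force: 59.8
```

```bash
python3 -c "
from h import *
tq(8)
im=camera('scene')[120:250,200:360,::-1];cv2.imwrite('pics/s16.png',cv2.resize(im,(640,520),interpolation=2))"
```

```text
pos [ 0.5912 -0.2547  0.2423] q [ 9.999e-01 -1.140e-02 -5.000e-04 -1.000e-04] T [-0.0046 -0.0155  0.0066] sd [0.0362 0.0272 0.0241] F [ 0.11 -0.13 -4.27] w 0.145
```

View pics/s16.png

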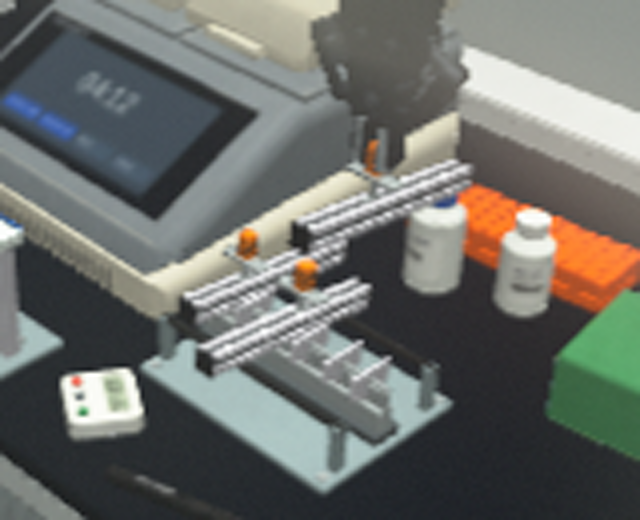

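Bar 3 hangs in the gripper, roughly level, with little torque. I'll pull it back and turn it.

carry_out --commands '[[[-0.15,0,0,0,0,0],[-0.3,0,0,0,0,0],[-0.5,0,0,0,0,0],[-0.6,0,0,0,0,0],[-0.6,0,0,0,0,0],[-0.5,0,0,0,0,0],[-0.4,0,-0.1,0,0,0],[-0.3,0,-0.1,0,0,0],[-0.15,0,0,0,0,0],[0,0,0,0,0,-0.3],[0,0,0,0,0,-0.6],[0,0,0,0,0,-1],[0,0,0,0,0,-1],[0,0,0,0,0,-1],[0,0,0,0,0,-1],[0,0,0,0,0,-1],[0,0,0,0,0,-1],[0,0,0,0,0,-1],[0,0,0,0,0,-1],[0,0,0,0,0,-1]]]'

```text
clock: 51.28
position: [0.4508, -0.2519, 0.2509]
ee_rot: [0.873, 0.488, 0.0, -0.0]
ft_force: [0.0, -0.2, -4.4]
grip_width: 0.146
grasp_force: 59.8
```

carry_out --commands '[[[0,0,0,0,0,-1],[0,0,0,0,0,-1],[0,0,0,0,0,-1],[0,0,0,0,0,-1],[0,0,0,0,0,-1],[0,0,0,0,0,-1],[0,0,0,0,0,-1],[0,0,0,0,0,-1],[0,0,0,0,0,-1],[0,0,0,0,0,-1],[0,0,0,0,0,-1],[0,0,0,0,0,-1],[0,0,0,0,0,-1],[0,0,0,0,0,-1],[0,0,0,0,0,-1],[0,0,0,0,0,-1],[0,0,0,0,0,-1],[0,0,0,0,0,-1],[0,0,0,0,0,-1],[0,0,0,0,0,-0.7]]]'

```text
clock: 52.95
position: [0.4508, -0.252, 0.2509]
ee_rot: [0.03, 1.0, 0.0, 0.0]
ft_force: [-0.4, -0.4, -3.9]
grip_width: 0.143
grasp_force: 59.8
```

carry_out --commands '[[[0,0,0,0,0,-0.4],[0,0,0,0,0,0],[0,0,0,0,0,0]]]'

```text
clock: 53.2
position: [0.451, -0.2519, 0.251]
ee_rot: [0.012, 1.0, 0.0, 0.0]
ft_force: [-0.5, -0.6, -3.8]
grip_width: 0.145
grasp_force: 59.8
```

```bash
python3 -c "
from h import *
o=get_obs();print(o['joint_pos'].round(2),o['position'].round(4),o['ee_rot'].round(4),o['ft_force'].round(1))
go(.442,.045,.25,np.pi-.016)"
```

```text
[-0.45  0.08  0.93  1.75 -0.07  1.34  2.04] [ 0.451  -0.2519  0.251 ] [1.230e-02 9.999e-01 1.000e-04 1.000e-04] [-0.5 -0.6 -3.8]
turn [ 0.    0.   -0.08] shift [0.344 7.418 0.025] mm [ 13.8 296.7   1. ]
```

carry_out --commands '[[[0,0.3,0,0,0,-0.08],[0.03,0.6,0,0,0,0],[0.04,0.8,0,0,0,0],[0.04,0.9,0,0,0,0],[0.04,0.9,0,0,0,0],[0.04,0.9,0,0,0,0],[0.04,0.9,0,0,0,0],[0.04,0.8,0,0,0,0],[0.04,0.6,0,0,0,0],[0.03,0.45,0,0,0,0],[0,0.27,0,0,0,0],[0,0,0,0,0,0],[0,0,0,0,0,0],[0,0,0,0,0,0]]]'

```text
clock: 54.37
position: [0.4423, 0.0439, 0.251]
ee_rot: [0.008, 1.0, -0.0, 0.0]
ft_force: [0.4, -0.3, -3.2]
grip_width: 0.143
grasp_force: 59.8
```

Run:
```python
from h import *
o=get_obs();print(o['joint_pos'].round(2),o['position'].round(4),o['ee_rot'].round(4))
p=camera_params("wrist");im=camera("wrist");cv2.imwrite("pics/w20.png",im[:,:,::-1])
hsv=cv2.cvtColor(im,cv2.COLOR_RGB2HSV);m=(hsv[...,2]>215)&(hsv[...,1]<30)
for c,s,mm in blobs(m,60):
    r=rect(mm);X=ray(p,r[0],.13)[0]
    if X[0]>.38: print(c.round(),s,X.round(4),np.round(r[1],1),round(r[2],1))
go(.442,.045,.2,np.pi-.016)
```

```text
[-0.76 -0.13  0.52  1.9   0.07  1.35  1.3 ] [0.4423 0.0439 0.251 ] [ 8.2e-03  1.0e+00 -2.0e-04  1.0e-04]
[240. 142.] [ 203   19   51  216 3670] [0.3957 0.0207 0.13  ] [215.  50.] 90.0
[280. 142.] [ 266   19   53  217 3690] [0.3971 0.07   0.13  ] [ 51.5 216.1] 0.6
[478. 111.] [466  61  26 102 751] [0.3876 0.209  0.13  ] [  7.5 102.8] 11.1
[493. 116.] [479  61  30 112 818] [0.3918 0.2212 0.13  ] [  7.4 114.2] 11.9
[466. 111.] [457  62  19  97 233] [0.3867 0.2    0.13  ] [ 2.5 97.7] 10.3
[136. 161.] [ 100  129   70   68 1986] [ 0.4228 -0.0544  0.13  ] [60.6 48.5] 29.2
[372. 182.] [ 352  169   42   28 1105] [0.4424 0.1346 0.13  ] [27. 41.] 90.0
[444. 182.] [426 168  45  29 881] [0.4436 0.1953 0.13  ] [43.4 28.2] 1.5
[469. 231.] [459 193  22  78 508] [0.4872 0.2199 0.13  ] [ 6.6 79.7] 11.9
[444. 231.] [438 202  13  61 133] [0.4873 0.1986 0.13  ] [ 2.3 61.2] 10.6
[454. 235.] [445 202  19  69 453] [0.4912 0.2075 0.13  ] [ 6.7 70.2] 11.3
[ 58. 281.] [ 38 215  40 131 290] [ 0.5274 -0.1352  0.13  ] [135.7   5.3] 73.2
[ 28. 262.] [ 12 221  33  87 492] [ 0.5108 -0.159   0.13  ] [90.8  6. ] 71.6
[ 42. 264.] [ 26 221  33  89 484] [ 0.5126 -0.1473  0.13  ] [93.6  5.4] 72.2
[119. 288.] [109 251  17  67 182] [ 0.5325 -0.083   0.13  ] [67.7  6.3] 77.5
[ 95. 282.] [ 87 256  17  53 289] [ 0.5302 -0.1037  0.13  ] [53.6  6.4] 77.5
[108. 282.] [100 256  17  54 282] [ 0.5312 -0.0926  0.13  ] [55.   5.2] 76.6
[  6. 294.] [  1 278  11  32  70] [ 0.5412 -0.1867  0.13  ] [32.6  2.9] 74.1
[249. 324.] [243 289  11  65 540] [0.5751 0.0307 0.13  ] [64. 10.] 90.0
[270. 323.] [265 288  11  66 607] [0.5749 0.0511 0.13  ] [65. 10.] 90.0
[ 54. 339.] [ 48 324  14  31 142] [ 0.5925 -0.1537  0.13  ] [32.6  4.4] 71.6
[ 65. 338.] [ 59 324  13  31 140] [ 0.5919 -0.143   0.13  ] [31.3  4.5] 72.6
turn [-0.    0.   -0.01] shift [0.009 0.029 1.276] mm [ 0.4  1.2 51.1]
```

View pics/w20.png

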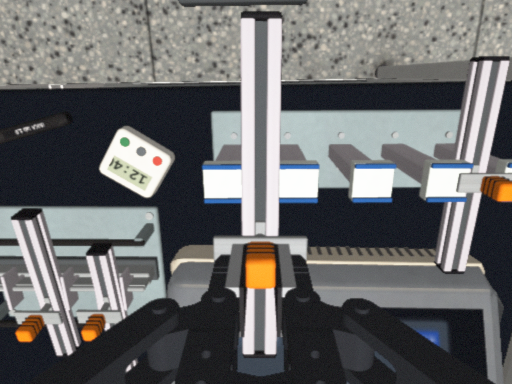

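Caps show at (372,182) and (444,182). The gap under the held bar is centred at column 261, as is the bar. The bar is tilted near-end-down by about 0.11, as it was gripped, so I'll level it by tilting the tool.

carry_out --commands '[[[0,0.02,0,0,0.5,0],[0,0,0,0,0.55,0],[0,0,0.4,0,0,0],[0,0,0.4,0,0,0],[0,0,0,0,0,0],[0,0,0,0,0,0]]]'

```text
clock: 54.92
position: [0.4384, 0.0452, 0.2191]
ee_rot: [0.008, 0.998, 0.0, -0.055]
ft_force: [0.7, -0.3, -3.6]
grip_width: 0.14
grasp_force: 59.8
```

```bash
cat >> h.py <<'E'
def held(save,a0=.016):
    """held bar: crossbar centre (z from TCP) and end widths"""
    o=get_obs();p=camera_params("wrist");im=camera("wrist");cv2.imwrite(save,im[:,:,::-1]);X=o["position"]
    c=-p["R"].T@p["t"];print("pos",X.round(4),"q",o["ee_rot"].round(4),"F",o["ft_force"].round(1),"cam",c.round(4))
    g=im[:,:,:].astype(int).mean(2); h=cv2.cvtColor(im,cv2.COLOR_RGB2HSV)
    for du in(-33,33):
        cc=261+du; print("col",cc,[(r,int(g[r,cc])) for r in range(222,272,2)])
E
python3 - <<'E'
from h import *
held("pics/w21.png")
im=cv2.imread("pics/w21.png");g=im.mean(2)
m=(g>150)
for r in list(range(8,40,4))+list(range(280,384,8)):
    x=np.where(m[r,225:300])[0];print(r,(x.min()+225,x.max()+225,len(x)) if len(x) else None,end=" ")
E
```

```text
pos [0.4384 0.0452 0.2191] q [ 7.900e-03  9.984e-01  1.000e-04 -5.540e-02] F [ 0.7 -0.3 -3.6] cam [0.3716 0.0468 0.3704]
col 228 [(222, 253), (224, 253), (226, 253), (228, 253), (230, 236), (232, 94), (234, 118), (236, 88), (238, 159), (240, 202), (242, 209), (244, 203), (246, 210), (248, 208), (250, 207), (252, 205), (254, 136), (256, 32), (258, 34), (260, 40), (262, 47), (264, 54), (266, 68), (268, 79), (270, 88)]
col 294 [(222, 253), (224, 252), (226, 252), (228, 252), (230, 207), (232, 98), (234, 119), (236, 91), (238, 152), (240, 199), (242, 207), (244, 206), (246, 212), (248, 213), (250, 213), (252, 208), (254, 137), (256, 31), (258, 35), (260, 29), (262, 28), (264, 34), (266, 39), (268, 39), (270, 35)]
8 None 12 None 16 None 20 (np.int64(240), np.int64(281), 29) 24 (np.int64(240), np.int64(281), 29) 28 (np.int64(241), np.int64(281), 28) 32 (np.int64(241), np.int64(281), 28) 36 (np.int64(240), np.int64(281), 30) 280 (np.int64(248), np.int64(272), 25) 288 (np.int64(229), np.int64(291), 37) 296 (np.int64(237), np.int64(284), 23) 304 (np.int64(246), np.int64(274), 19) 312 (np.int64(246), np.int64(275), 20) 320 (np.int64(245), np.int64(275), 21) 328 (np.int64(245), np.int64(275), 20) 336 (np.int64(244), np.int64(276), 22) 344 (np.int64(242), np.int64(276), 24) 352 (np.int64(243), np.int64(275), 22) 360 None 368 None 376 None
```

Run:
```python
from h import *
p=camera_params("wrist")
print("crossbar top", ray(p,(261,246),.214)[0].round(4))
# bar top ends, iterate: which z makes total white length 182 level?
for z in(.185,.19,.195): print(z,ray(p,(261,17),z)[0].round(4),ray(p,(261,356),z)[0].round(4))
# width-based depth
for (uL,uR,r) in((240,281.5,20),(242.5,276,350)):
    d=.02*343.9/(uR-uL); c=-p["R"].T@p["t"]; X=p["R"].T@(np.linalg.inv(p["mtx"])@np.array([261,r,1])*d)+c; print(X.round(4))
# cap centre
im=cv2.imread("pics/w21.png")[:,:,::-1].copy();hsv=cv2.cvtColor(im,cv2.COLOR_RGB2HSV);m=(hsv[...,2]>215)&(hsv[...,1]<30);m[:, :300]&=False
for c,s,mm in blobs(m,300):
    r=rect(mm);print(c.round(),s,ray(p,r[0],.13)[0].round(4))
g=im.mean(2);print("cap0 col 215 rows",[(r,int(g[r,215]),int(im[r,215,2])-int(im[r,215,0])) for r in range(180,245,3)])
```

```text
crossbar top [0.4335 0.0465 0.214 ]
0.185 [0.3238 0.0484 0.185 ] [0.5171 0.0452 0.185 ]
0.19 [0.3251 0.0483 0.19  ] [0.5132 0.0452 0.19  ]
0.195 [0.3264 0.0483 0.195 ] [0.5093 0.0453 0.195 ]
[0.3268 0.0483 0.1914]
[0.5084 0.0453 0.1909]
[494. 137.] [483  84  22 108 859] [0.389 0.209 0.13 ]
[506. 167.] [498 113  14  90 531] [0.4038 0.2211 0.13  ]
[311. 214.] [300 199  23  32 709] [0.4427 0.0831 0.13  ]
[383. 214.] [ 361  199   45   31 1351] [0.4432 0.1355 0.13  ]
[462. 214.] [ 442  198   48   32 1117] [0.4443 0.1956 0.13  ]
[491. 269.] [482 226  20  88 630] [0.4883 0.22   0.13  ]
[475. 274.] [466 236  18  79 577] [0.4925 0.2078 0.13  ]
cap0 col 215 rows [(180, 185, 14), (183, 135, 7), (186, 103, -3), (189, 102, -3), (192, 124, -4), (195, 109, 120), (198, 126, 128), (201, 253, 0), (204, 253, -1), (207, 253, 0), (210, 253, 0), (213, 252, -1), (216, 252, -1), (219, 253, 0), (222, 253, 0), (225, 253, -1), (228, 252, -1), (231, 160, 8), (234, 118, 131), (237, 116, 0), (240, 197, 1), (243, 207, 1)]
```

```bash
cat >> h.py <<'E'
def sh(*d):
    R=Ro.from_quat(get_obs()["ee_rot"])
    for v in d: print(v,"->",(R.inv().apply(v)/.04).round(3))
E
python3 -c "
from h import *
sh((.0084,-.0015,0),(0,0,-.04))"
```

```text
(0.0084, -0.0015, 0) -> [-0.209 -0.034 -0.023]
(0, 0, -0.04) -> [-0.109  0.     0.994]
```

carry_out --commands '[[[-0.1,-0.02,-0.01,0,0,0],[-0.11,-0.015,-0.01,0,0,0],[0,0,0,0,0,0],[-0.027,0,0.25,0,0,0],[-0.044,0,0.4,0,0,0],[-0.044,0,0.4,0,0,0],[-0.033,0,0.3,0,0,0],[-0.022,0,0.2,0,0,0],[-0.015,0,0.14,0,0,0],[-0.01,0,0.1,0,0,0],[0,0,0,0,0,0],[0,0,0,0,0,0]]]'

```text
clock: 55.97
position: [0.4472, 0.0446, 0.1474]
ee_rot: [0.007, 0.998, 0.0, -0.055]
ft_force: [-0.1, 0.3, -3.5]
grip_width: 0.142
grasp_force: 59.8
```

Run:
```python
from h import *
held("pics/w22.png");p=camera_params("wrist");o=get_obs();z=o["position"][2]-.005
print("crossbar",ray(p,(261,246),z)[0].round(4),"want x~.4415-.4425")
im=cv2.imread("pics/w22.png")[:,:,::-1].astype(int)
for c in(222,300):print(c,[(r,int(im[r,c].mean()),int(im[r,c,2]-im[r,c,0])) for r in range(222,300,2)])
```

```text
pos [0.4472 0.0446 0.1474] q [ 7.100e-03  9.985e-01  4.000e-04 -5.470e-02] F [-0.1  0.3 -3.5] cam [0.3802 0.046  0.2985]
col 228 [(222, 245), (224, 247), (226, 247), (228, 247), (230, 246), (232, 247), (234, 243), (236, 107), (238, 142), (240, 179), (242, 182), (244, 181), (246, 182), (248, 184), (250, 182), (252, 178), (254, 117), (256, 26), (258, 28), (260, 32), (262, 42), (264, 47), (266, 62), (268, 70), (270, 76)]
col 294 [(222, 245), (224, 245), (226, 246), (228, 246), (230, 246), (232, 247), (234, 246), (236, 129), (238, 132), (240, 174), (242, 183), (244, 182), (246, 186), (248, 188), (250, 186), (252, 185), (254, 119), (256, 34), (258, 22), (260, 21), (262, 15), (264, 23), (266, 31), (268, 33), (270, 34)]
crossbar [0.4415 0.0456 0.1426] want x~.4415-.4425
222 [(222, 247, -2), (224, 247, -2), (226, 247, -2), (228, 247, -2), (230, 247, -3), (232, 246, -2), (234, 244, -2), (236, 111, -3), (238, 141, 1), (240, 179, 2), (242, 185, 3), (244, 180, 0), (246, 183, 3), (248, 184, 3), (250, 182, 1), (252, 176, -2), (254, 118, 1), (256, 26, 5), (258, 21, 4), (260, 20, 5), (262, 22, 1), (264, 21, 5), (266, 30, 0), (268, 29, 1), (270, 18, 3), (272, 49, 6), (274, 27, 1), (276, 30, 3), (278, 25, 6), (280, 20, 2), (282, 21, 2), (284, 16, 1), (286, 20, 4), (288, 22, 5), (290, 24, 1), (292, 15, 7), (294, 24, 3), (296, 26, -1), (298, 42, 2)]
300 [(222, 246, -3), (224, 246, -3), (226, 244, -2), (228, 246, -1), (230, 246, -2), (232, 246, -2), (234, 245, -2), (236, 131, -2), (238, 135, -1), (240, 174, 0), (242, 179, 2), (244, 182, 1), (246, 186, 1), (248, 187, 1), (250, 186, 1), (252, 182, 1), (254, 153, 2), (256, 34, 5), (258, 24, -3), (260, 24, -1), (262, 26, 2), (264, 25, 2), (266, 29, 7), (268, 28, 3), (270, 29, 1), (272, 49, 8), (274, 23, 6), (276, 22, 4), (278, 21, 2), (280, 23, 4), (282, 26, 2), (284, 19, 5), (286, 22, -1), (288, 24, 4), (290, 19, 1), (292, 19, 3), (294, 22, 3), (296, 24, 3), (298, 44, 1)]
```

Position is good. I'll lower it to contact and release.

carry_out --commands '[[[-0.008,0,0.07,0,0,0],[-0.006,0,0.06,0,0,0],[-0.004,0,0.03,0,0,0],[0,0,0,0,0,0],[0,0,0,0,0,0]]]'

```text
clock: 56.43
position: [0.448, 0.0448, 0.1434]
ee_rot: [0.007, 0.999, 0.001, -0.054]
ft_force: [-9.9, -2.5, 27.9]
grip_width: 0.143
grasp_force: 63.7
```

```bash
python3 -c "
from h import *
tq(3)"
```

```text
pos [0.448  0.0447 0.1434] q [ 0.0072  0.9985  0.0013 -0.054 ] T [-0.4176  2.6412  0.071 ] sd [0.0278 0.0266 0.029 ] F [-10.06  -1.81  27.47] w 0.145
```

Run:
```python
from h import *
p=camera_params("wrist");im=camera("wrist");cv2.imwrite("pics/w23.png",im[:,:,::-1]);im=im.astype(int)
b=(im[...,2]-im[...,0]>60)
for c in(185,195,200,205,210,214,218,222,228,294,300,306,310,316,322,330):
    col=b[150:300,c];r=np.where(col)[0]+150;w=np.where((im[150:300,c].mean(1)>225))[0]+150;g=np.where((im[150:300,c].mean(1)>150)&(im[150:300,c].mean(1)<222))[0]+150
    print(c,"blue",r.tolist(),"white",(w.min(),w.max()) if len(w) else None,"grey",(g.min(),g.max()) if len(g) else None)
for r,z in((0,0),):pass
```

```text
185 blue [210, 211, 212, 213, 214, 215, 216, 263, 264, 265, 266, 267, 268, 269] white (np.int64(218), np.int64(260)) grey (np.int64(217), np.int64(261))
195 blue [210, 211, 212, 213, 214, 215, 216, 263, 264, 265, 266, 267, 268, 269, 270] white (np.int64(218), np.int64(260)) grey (np.int64(217), np.int64(261))
200 blue [210, 211, 212, 213, 214, 215, 216, 263, 264, 265, 266, 267, 268, 269, 270] white (np.int64(218), np.int64(260)) grey (np.int64(150), np.int64(261))
205 blue [210, 211, 212, 213, 214, 215, 216, 263, 264, 265, 266, 267, 268, 269, 270] white (np.int64(218), np.int64(260)) grey (np.int64(150), np.int64(261))
210 blue [210, 211, 212, 213, 214, 215, 216, 263, 264, 265, 266, 267, 268, 269, 270] white (np.int64(218), np.int64(260)) grey (np.int64(150), np.int64(261))
214 blue [210, 211, 212, 213, 214, 215, 216] white (np.int64(217), np.int64(235)) grey (np.int64(150), np.int64(260))
218 blue [210, 211, 212, 213, 214, 215, 216] white (np.int64(217), np.int64(234)) grey (np.int64(150), np.int64(256))
222 blue [210, 211, 212, 213, 214, 215, 216] white (np.int64(217), np.int64(234
[... 422 characters left out ...]
 213, 214, 215] white (np.int64(217), np.int64(235)) grey (np.int64(150), np.int64(259))
310 blue [209, 210, 211, 212, 213, 214, 215, 263, 264, 265, 266, 267, 268, 269] white (np.int64(217), np.int64(259)) grey (np.int64(150), np.int64(260))
316 blue [209, 210, 211, 212, 213, 214, 215, 263, 264, 265, 266, 267, 268, 269] white (np.int64(217), np.int64(259)) grey (np.int64(150), np.int64(260))
322 blue [209, 210, 211, 212, 213, 214, 215, 263, 264, 265, 266, 267, 268, 269] white (np.int64(217), np.int64(259)) grey (np.int64(150), np.int64(260))
330 blue [209, 210, 211, 212, 213, 214, 215, 263, 264, 265, 266, 267, 268, 269] white (np.int64(217), np.int64(259)) grey (np.int64(150), np.int64(260))
```

The crossbar is resting on the far lip: the image shows it about 6 mm too far. I'll lift, shift back and lower again.

carry_out --commands '[[[0.022,0,-0.2,0,0,0],[0.01,0,-0.1,0,0,0],[0.08,0,0,0,0,0],[0.07,0,0,0,0,0],[0,0,0,0,0,0],[-0.015,0,0.12,0,0,0],[-0.01,0,0.1,0,0,0],[0,0,0,0,0,0],[0,0,0,0,0,0]]]'

```text
clock: 57.38
position: [0.4408, 0.0446, 0.1439]
ee_rot: [0.007, 0.998, 0.0, -0.055]
ft_force: [-0.2, -0.2, -4.0]
grip_width: 0.145
grasp_force: 59.8
```

```bash
cat >> h.py <<'E'
def lips(save,cols):
    p=camera_params("wrist");o=get_obs();im=camera("wrist");cv2.imwrite(save,im[:,:,::-1]);im=im.astype(int)
    print("pos",o["position"].round(4),"F",o["ft_force"].round(1),"T",o["torque"].round(2))
    for c in cols:
        a=im[150:320,c];b=np.where(a[:,2]-a[:,0]>60)[0]+150;w=np.where(a.mean(1)>225)[0]+150;g=np.where((a.mean(1)>150)&(a.mean(1)<222))[0]+150
        f=lambda v:np.split(v,np.where(np.diff(v)>2)[0]+1)
        print(c,*[(n,[(int(q[0]),int(q[-1])) for q in f(v) if len(q)>2]) for n,v in(("blue",b),("white",w),("grey",g))])
E
python3 -c "
from h import *
lips('pics/w24.png',(200,210,214,218,226,296,302,306,312,320))"
```

```text
pos [0.4408 0.0446 0.1439] F [-0.2 -0.2 -4. ] T [-0.01 -0.24 -0.04]
200 ('blue', [(223, 230), (276, 282)]) ('white', [(231, 272)]) ('grey', [(150, 201)])
210 ('blue', [(223, 230), (276, 279)]) ('white', [(231, 272)]) ('grey', [(150, 187)])
214 ('blue', [(223, 230)]) ('white', [(231, 235)]) ('grey', [(150, 186), (239, 261)])
218 ('blue', [(223, 230)]) ('white', [(231, 234)]) ('grey', [(150, 186), (239, 256)])
226 ('blue', [(223, 229)]) ('white', [(231, 234)]) ('grey', [(150, 171), (174, 186), (239, 253)])
296 ('blue', [(223, 229)]) ('white', [(231, 234)]) ('grey', [(150, 186), (239, 253)])
302 ('blue', [(223, 229)]) ('white', [(231, 234)]) ('grey', [(150, 186), (239, 255)])
306 ('blue', [(223, 229)]) ('white', [(231, 235)]) ('grey', [(150, 186), (236, 261)])
312 ('blue', [(223, 229), (276, 282)]) ('white', [(231, 272)]) ('grey', [(150, 190)])
320 ('blue', [(223, 229), (276, 282)]) ('white', [(231, 272)]) ('grey', [(150, 202)])
```

carry_out --commands '[[[-0.045,0,0,0,0,0],[-0.006,0,0.05,0,0,0],[-0.006,0,0.05,0,0,0],[-0.003,0,0.03,0,0,0],[0,0,0,0,0,0],[0,0,0,0,0,0]]]'

```text
clock: 57.93
position: [0.4435, 0.0446, 0.1408]
ee_rot: [0.007, 0.998, 0.001, -0.055]
ft_force: [-6.4, -2.0, 18.9]
grip_width: 0.142
grasp_force: 62.6
```

```bash
python3 -c "
from h import *
lips('pics/w25.png',(200,214,226,296,306,320))"
```

```text
pos [0.4435 0.0446 0.1408] F [-6.4 -2.  18.9] T [-0.37  1.95  0.1 ]
200 ('blue', [(220, 226), (274, 280)]) ('white', [(228, 270)]) ('grey', [(150, 196)])
214 ('blue', [(220, 226)]) ('white', [(228, 235)]) ('grey', [(150, 184), (236, 260)])
226 ('blue', [(220, 226)]) ('white', [(228, 234)]) ('grey', [(150, 184), (239, 253)])
296 ('blue', [(220, 226)]) ('white', [(228, 234)]) ('grey', [(150, 184), (239, 253)])
306 ('blue', [(220, 226)]) ('white', [(228, 235)]) ('grey', [(150, 183), (239, 260)])
320 ('blue', [(220, 226), (273, 280)]) ('white', [(228, 270)]) ('grey', [(150, 198)])
```

Now it is seated: 3 mm lower, and centred between the lips. I'll release and rise.

carry_out --commands '[[[0,0,0,0,0,0],[0,0,0,0,0,0],[0,0,0,0,0,0],[0,0,0,0,0,0],[0.02,0,-0.3,0,0,0],[0.04,0,-0.5,0,0,0],[0.05,0,-0.7,0,0,0],[0.05,0,-0.7,0,0,0],[0.03,0,-0.5,0,-0.5,0],[0,0,0,0,-0.55,0],[0,0,0,0,0,0],[0,0,0,0,0,0]]]' --hand 0.25

```text
clock: 58.98
position: [0.4467, 0.0448, 0.2473]
ee_rot: [0.007, 1.0, 0.001, -0.0]
ft_force: [0.9, -0.7, -0.8]
grip_width: 0.375
grasp_force: 0.0
```

Run:
```python
from h import *
o=get_obs();print(o["position"].round(4),o["ee_rot"].round(4),o["grip_width"])
p=camera_params("wrist");im=camera("wrist");cv2.imwrite("pics/w26.png",im[:,:,::-1]);g=im.mean(2)
h=cv2.cvtColor(im,cv2.COLOR_RGB2HSV)
# ends of hung bar: width-based depth
for r in range(0,384,12):
    c=int(proj(p,[(.44,.0455,.114)])[0][0]); x=np.where(g[r,c-60:c+60]>150)[0]; print(r,(x.min()+c-60,x.max()+c-60,len(x)) if len(x) else None,end=" ")
m=(h[...,0]>3)&(h[...,0]<25)&(h[...,1]>120)&(h[...,2]>90)
for c,s,mm in blobs(m,100): print("\nknob",s,ray(p,(s[0]+s[2]/2-.5,s[1]+s[3]/2-.5),.158)[0].round(4))
```

```text
[0.4467 0.0448 0.2473] [ 6.6e-03  1.0e+00  5.0e-04 -4.0e-04] 0.37523183457141884
0 (np.int64(310), np.int64(318), 9) 12 (np.int64(203), np.int64(315), 63) 24 (np.int64(223), np.int64(318), 39) 36 (np.int64(199), np.int64(287), 65) 48 (np.int64(199), np.int64(318), 49) 60 (np.int64(201), np.int64(318), 61) 72 (np.int64(201), np.int64(297), 66) 84 (np.int64(247), np.int64(273), 20) 96 (np.int64(247), np.int64(272), 19) 108 (np.int64(231), np.int64(318), 78) 120 (np.int64(210), np.int64(318), 102) 132 (np.int64(211), np.int64(318), 101) 144 (np.int64(212), np.int64(318), 52) 156 (np.int64(244), np.int64(318), 38) 168 (np.int64(200), np.int64(318), 119) 180 (np.int64(201), np.int64(318), 98) 192 (np.int64(202), np.int64(316), 103) 204 (np.int64(248), np.int64(270), 17) 216 (np.int64(248), np.int64(270), 17) 228 (np.int64(248), np.int64(270), 17) 240 (np.int64(248), np.int64(270), 16) 252 None 264 None 276 None 288 None 300 None 312 None 324 None 336 (np.int64(212), np.int64(308), 3) 348 None 360 None 372 None 
knob [250 175  20  25 428] [0.4386 0.0451 0.158 ]

knob [486 174  26  25 477] [0.4405 0.2148 0.158 ]

knob [ 81 313  19  10 119] [ 0.5478 -0.0943  0.158 ]

knob [  9 314  30  28 483] [ 0.5567 -0.1505  0.158 ]
```

Bar 3 hangs upright, its knob matching the done bar's row. Now bar 2, keeping this wrist orientation, because its long side already points to the near side.

```bash
python3 -c "
from h import *
go(.591,-.1908,.16,np.pi-.025)"
```

```text
turn [ 0.   -0.02  0.11] shift [-3.753 -5.796  2.172] mm [-150.1 -231.9   86.9]
```

carry_out --commands '[[[0,-0.9,0,0,-0.02,0.11],[0,-1,0,0,0,0],[0,-1,0,0,0,0],[0,-1,0,0,0,0],[-0.4,-0.8,0,0,0,0],[-0.7,-0.6,0,0,0,0],[-0.9,-0.3,0,0,0,0],[-0.9,-0.15,0,0,0,0],[-0.85,-0.05,0,0,0,0],[0,0,0,0,0,0],[0,0,0,0,0,0]]]'

```text
clock: 59.95
position: [0.5912, -0.1908, 0.2445]
ee_rot: [0.013, 1.0, -0.001, -0.002]
ft_force: [-0.3, 0.1, -0.3]
grip_width: 0.374
grasp_force: 0.0
```

Run:
```python
from h import *
o=get_obs();print(o["joint_pos"].round(2),o["position"].round(4),o["ee_rot"].round(4))
p=camera_params("wrist");knob2(0,save="pics/w27.png")
print(proj(p,[(EDGE[l][0],EDGE[l][1],.06) for l in(0,1,-1)]))
im=cv2.imread("pics/w27.png").astype(int).mean(2)
for l,dy in((0,.017),(0,-.017),(1,.017),(1,-.017)):
    c=int(proj(p,[(EDGE[l][0],EDGE[l][1]+dy,.1)])[0][0]); r0=int(proj(p,[(EDGE[l][0]-.03,EDGE[l][1]+dy,.1)])[0][1]); 
    if 0<=c<512: print(l,dy,c,r0,im[r0:r0+100:2,c].round().astype(int).tolist())
go(.591,-.1908,.106,np.pi-.025)
```

```text
[-0.41  0.41  0.88  1.49 -0.32  1.39  2.02] [ 0.5912 -0.1908  0.2445] [ 0.0126  0.9999 -0.0014 -0.0021]
px (np.float64(340.0), np.float64(183.5)) [21 24] knob top [ 0.5915 -0.1266  0.1242] hanger s -0.0016
px (np.float64(263.0), np.float64(185.5)) [17 24] knob top [ 0.5915 -0.1883  0.1242] hanger s -0.0015
px (np.float64(305.5), np.float64(355.0)) [10 31] knob top [ 0.7835 -0.1488  0.1031] hanger s 0.1904
px (np.float64(252.5), np.float64(359.5)) [38 34] knob top [ 0.7885 -0.2039  0.1025] hanger s 0.1955
[[259.74430644 160.45311193]
 [326.94117937 160.33075957]
 [193.1219073  160.56219087]]
0 0.017 279 135 [186, 76, 103, 112, 104, 91, 99, 197, 207, 117, 88, 140, 198, 199, 119, 177, 189, 165, 182, 211, 212, 209, 208, 213, 216, 215, 185, 191, 189, 188, 189, 192, 188, 188, 187, 126, 34, 41, 46, 133, 86, 25, 30, 32, 27, 30, 32, 31, 31, 29]
0 -0.017 239 136 [160, 83, 109, 109, 100, 92, 154, 218, 185, 95, 132, 164, 209, 181, 123, 186, 187, 127, 214, 217, 216, 212, 216, 220, 216, 210, 189, 191, 192, 191, 193, 187, 189, 191, 189, 77, 45, 46, 64, 163, 46, 31, 26, 38, 31, 26, 34, 28, 30, 32]
1 0.017 355 135 [192, 162, 140, 137, 138, 137, 111, 201, 202, 109, 93, 147, 198, 191, 72, 61, 60, 180, 210, 208, 208, 207, 213, 214, 210, 130, 34, 31, 33, 21, 29, 30, 33, 68, 85, 159, 84, 44, 50, 163, 54, 30, 35, 34, 27, 31, 27, 27, 27, 31]
1 -0.017 315 136 [141, 95, 188, 196, 194, 207, 215, 220, 189, 160, 160, 175, 196, 153, 136, 178, 132, 212, 218, 213, 211, 215, 218, 216, 209, 194, 193, 189, 186, 177, 174, 174, 175, 167, 156, 94, 94, 111, 128, 160, 157, 162, 167, 170, 167, 177, 176, 193, 202, 211]
turn [-0.02 -0.02 -0.01] shift [-0.019  0.013  3.494] mm [ -0.7   0.5 139.8]
```

carry_out --commands '[[[-0.05,0,0,0,0.5,0],[0,0,0,0,0.55,0],[-0.05,0,0.5,0,0,0],[-0.09,0,0.8,0,0,0],[-0.09,0,0.8,0,0,0],[-0.065,0,0.6,0,0,0],[-0.045,0,0.4,0,0,0],[-0.02,0,0.2,0,0,0],[-0.01,0,0.08,0,0,0],[0,0,0,0,0,0],[0,0,0,0,0,0]]]'

```text
clock: 60.92
position: [0.5931, -0.1911, 0.1131]
ee_rot: [0.013, 0.999, 0.001, -0.053]
ft_force: [-0.1, -0.3, 1.3]
grip_width: 0.374
grasp_force: 0.0
```

```bash
python3 -c "
from h import *
tq(1)"
```

```text
pos [ 0.5931 -0.1911  0.1131] q [ 1.300e-02  9.985e-01  6.000e-04 -5.300e-02] T [-0.0068 -0.116  -0.0401] sd [0. 0. 0.] F [-0.06 -0.35  1.32] w 0.374
```

carry_out --commands '[[[-0.01,0,0.09,0,0,0],[-0.007,0,0.06,0,0,0],[0,0,0,0,0,0],[0,0,0,0,0,0]]]'

```text
clock: 61.3
position: [0.5927, -0.1908, 0.1056]
ee_rot: [0.013, 0.998, 0.001, -0.054]
ft_force: [0.3, 0.0, 1.1]
grip_width: 0.372
grasp_force: 0.0
```

carry_out --commands '[[[0,0,0,0,0,0],[0,0,0,0,0,0],[0,0,0,0,0,0],[0,0,0,0,0,0],[0,0,0,0,0,0],[0.005,0,-0.05,0,0,0],[0.02,0,-0.2,0,0,0],[0.04,0,-0.4,0,0,0],[0.06,0,-0.6,0,0,0],[0.08,0,-0.7,0,0,0],[0.08,0,-0.7,0,0,0],[0.06,0,-0.5,0,0,0],[0.03,0,-0.3,0,-0.5,0],[0,0,0,0,-0.55,0],[0,0,0,0,0,0],[0,0,0,0,0,0]]]' --hand 1 --force 60

```text
clock: 62.63
position: [0.5918, -0.1908, 0.2448]
ee_rot: [0.013, 1.0, 0.001, 0.001]
ft_force: [-0.2, 1.2, -4.3]
grip_width: 0.143
grasp_force: 60.0
```

```bash
python3 -c "
from h import *
tq(5)
go(.443,.105,.25,np.pi-.016)"
```

```text
pos [ 0.5927 -0.1904  0.2438] q [ 1.260e-02  9.999e-01 -1.000e-04 -0.000e+00] T [ 0.0206 -0.027  -0.0163] sd [0.0476 0.0284 0.0164] F [ 0.29  0.09 -4.06] w 0.141
turn [-0.    0.   -0.09] shift [ 3.861  7.329 -0.155] mm [154.4 293.2  -6.2]
```

carry_out --commands '[[[0.15,0,0,0,0,-0.09],[0.3,0,0,0,0,0],[0.5,0,0,0,0,0],[0.6,0,0,0,0,0],[0.6,0,-0.05,0,0,0],[0.6,0.1,-0.1,0,0,0],[0.5,0.3,0,0,0,0],[0.35,0.5,0,0,0,0],[0.2,0.7,0,0,0,0],[0.06,0.9,0,0,0,0],[0,0.9,0,0,0,0],[0,0.9,0,0,0,0],[0,0.9,0,0,0,0],[0,0.8,0,0,0,0],[0,0.6,0,0,0,0],[0,0.45,0,0,0,0],[0,0.28,0,0,0,0],[0,0,0,0,0,0],[0,0,0,0,0,0]]]'

```text
clock: 64.47
position: [0.443, 0.1041, 0.2499]
ee_rot: [0.008, 1.0, -0.0, 0.001]
ft_force: [1.0, 0.5, -4.5]
grip_width: 0.146
grasp_force: 60.0
```

Run:
```python
from h import *
lips("pics/w28.png",(180,190,200,205,215,300,310,318,326,340))
go(.443,.105,.2,np.pi-.016)
p=camera_params("wrist");im=cv2.imread("pics/w28.png");g=im.mean(2)
for r in(20,30,300,320,336,340,344,348,352,356,360):
    x=np.where(g[r,225:300]>150)[0];print(r,(x.min()+225,x.max()+225) if len(x) else None,end=" ")
print(proj(p,[(.4424,.015,.13),(.4431,.075,.13),(.444,.135,.13),(.4434,.105,.13)]).round(1).tolist())
```

```text
pos [0.443  0.1041 0.2499] F [ 1.   0.5 -4.5] T [-0.1  -0.05 -0.03]
180 ('blue', []) ('white', [(150, 174)]) ('grey', [(175, 178), (189, 206), (259, 262)])
190 ('blue', []) ('white', [(246, 253)]) ('grey', [(168, 174), (230, 245)])
200 ('blue', []) ('white', [(165, 174), (196, 253)]) ('grey', [(150, 163), (175, 194)])
205 ('blue', [(165, 169), (199, 202)]) ('white', [(170, 174), (195, 197)]) ('grey', [(150, 160), (175, 194), (203, 253)])
215 ('blue', [(165, 169), (199, 203)]) ('white', [(170, 197)]) ('grey', [(150, 158), (244, 258)])
300 ('blue', [(165, 168), (199, 203)]) ('white', [(169, 196)]) ('grey', [(244, 254)])
310 ('blue', [(165, 168), (199, 202)]) ('white', [(169, 196)]) ('grey', [(150, 160), (262, 264)])
318 ('blue', [(165, 168)]) ('white', [(170, 172)]) ('grey', [(150, 163), (173, 187), (262, 264)])
326 ('blue', []) ('white', []) ('grey', [(150, 186)])
340 ('blue', []) ('white', []) ('grey', [(172, 186), (262, 264)])
turn [-0.01  0.02 -0.02] shift [0.005 0.036 1.251] mm [ 0.2  1.4 50. ]
20 (np.int64(225), np.int64(299)) 30 (np.int64(237), np.int64(299)) 300 (np.int64(246), np.int64(274)) 320 (np.int64(245), np.int64(275)) 336 (np.int64(245), np.int64(276)) 340 (np.int64(245), np.int64(277)) 344 (np.int64(245), np.int64(277)) 348 (np.int64(245), np.int64(277)) 352 (np.int64(246), np.int64(277)) 356 None 360 None [[149.2, 185.6], [224.0, 185.0], [298.8, 184.7], [261.4, 184.7]]
```

Run:
```python
from h import *
o=get_obs();p=camera_params("wrist")
# tool->cam rigid transform from current pose, used to rebuild the camera for the bar-3 seated pose
Rt=Ro.from_quat(o["ee_rot"]).as_matrix();Rc=p["R"]@Rt; tc=p["R"]@o["position"]+p["t"]
q=np.array([.0072,.9985,.0005,-.0547]);R3=Ro.from_quat(q/np.linalg.norm(q)).as_matrix();p3=dict(mtx=p["mtx"],R=Rc@R3.T);p3["t"]=tc-p3["R"]@np.array([.4435,.0446,.1408])
print("bar3 seated: near edge",ray(p3,(226,238.5),.134)[0].round(4),"lips inner near/far",ray(p3,(200,227.5),.13)[0].round(4),ray(p3,(200,273),.1335)[0].round(4))
im=cv2.imread("pics/w28.png").astype(int).mean(2);print([(r,int(im[r,218])) for r in range(236,264)],[(r,int(im[r,302])) for r in range(236,264)])
print("now near edge",ray(p,(218,243.5),.2439)[0].round(4),"far",ray(p,(218,258.5),.2439)[0].round(4))
print("lips now",ray(p,(215,169.5),.13)[0].round(4),ray(p,(215,198.5),.1335)[0].round(4),ray(p,(300,168.5),.13)[0].round(4),ray(p,(300,198.5),.1335)[0].round(4))
```

```text
bar3 seated: near edge [0.4343 0.0286 0.134 ] lips inner near/far [0.4298 0.0155 0.13  ] [0.4524 0.0149 0.1335]
[(236, 29), (237, 25), (238, 31), (239, 37), (240, 79), (241, 91), (242, 115), (243, 160), (244, 192), (245, 207), (246, 208), (247, 208), (248, 208), (249, 209), (250, 207), (251, 208), (252, 205), (253, 204), (254, 204), (255, 199), (256, 171), (257, 105), (258, 56), (259, 35), (260, 25), (261, 22), (262, 31), (263, 28)] [(236, 22), (237, 23), (238, 31), (239, 31), (240, 47), (241, 76), (242, 93), (243, 136), (244, 174), (245, 203), (246, 209), (247, 205), (248, 204), (249, 203), (250, 203), (251, 201), (252, 199), (253, 203), (254, 202), (255, 197), (256, 150), (257, 87), (258, 43), (259, 31), (260, 29), (261, 33), (262, 35), (263, 29)]
now near edge [0.4365 0.0838 0.2439] far [0.4447 0.0833 0.2439]
lips now [0.4301 0.0686 0.13  ] [0.4532 0.0676 0.1335] [0.4306 0.1357 0.13  ] [0.4545 0.1358 0.1335]
```

carry_out --commands '[[[0.05,0.02,0,0,0,0],[0,0,0.2,0,0,0],[0,0,0.4,0,0,0],[0,0,0.6,0,0,0],[0,0,0.6,0,0,0],[0,0,0.4,0,0,0],[0,0,0.2,0,0,0],[0,0,0.15,0,0,0],[0,0,0,0,0,0],[0,0,0,0,0,0]]]'

```text
clock: 65.35
position: [0.4417, 0.1057, 0.1487]
ee_rot: [0.008, 1.0, 0.0, 0.001]
ft_force: [-0.0, -0.3, -4.3]
grip_width: 0.147
grasp_force: 60.0
```

```bash
python3 -c "
from h import *
lips('pics/w29.png',(205,214,220,300,306,316))"
```

```text
pos [0.4417 0.1057 0.1487] F [-0.  -0.3 -4.3] T [-0.    0.04 -0.03]
205 ('blue', [(218, 224), (267, 273)]) ('white', [(225, 263)]) ('grey', [(150, 173)])
214 ('blue', [(218, 224)]) ('white', [(225, 241), (256, 259)]) ('grey', [(150, 167), (242, 255)])
220 ('blue', [(218, 224)]) ('white', [(225, 239)]) ('grey', [(150, 167), (244, 254)])
300 ('blue', [(218, 223)]) ('white', [(225, 239)]) ('grey', [(150, 167), (244, 253)])
306 ('blue', [(217, 223)]) ('white', [(225, 239)]) ('grey', [(150, 167), (244, 259)])
316 ('blue', [(217, 223), (266, 272)]) ('white', [(225, 263)]) ('grey', [(150, 182)])
```

carry_out --commands '[[[0.025,0,0.08,0,0,0],[0,0,0.06,0,0,0],[0,0,0.05,0,0,0],[0,0,0.03,0,0,0],[0,0,0,0,0,0],[0,0,0,0,0,0]]]'

```text
clock: 65.9
position: [0.4409, 0.1061, 0.1403]
ee_rot: [0.008, 1.0, 0.0, 0.002]
ft_force: [-2.4, -0.3, 8.4]
grip_width: 0.142
grasp_force: 61.5
```

```bash
python3 -c "
from h import *
lips('pics/w30.png',(205,214,220,300,306,316))"
```

```text
pos [0.4409 0.1061 0.1403] F [-2.4 -0.3  8.4] T [-0.29  0.72 -0.06]
205 ('blue', [(226, 232), (277, 283)]) ('white', [(234, 273)]) ('grey', [(150, 174)])
214 ('blue', [(226, 232)]) ('white', [(234, 240)]) ('grey', [(150, 171), (241, 262)])
220 ('blue', [(226, 232)]) ('white', [(234, 239)]) ('grey', [(150, 171), (244, 254)])
300 ('blue', [(226, 232)]) ('white', [(234, 239)]) ('grey', [(150, 170), (244, 253)])
306 ('blue', [(226, 232)]) ('white', [(234, 239)]) ('grey', [(150, 170), (244, 259)])
316 ('blue', [(226, 232), (277, 282)]) ('white', [(234, 273)]) ('grey', [(150, 185)])
```

Seated and centred. I'll release, then go to bar 1.

carry_out --commands '[[[0,0,0,0,0,0],[0,0,0,0,0,0],[0,0,0,0,0,0],[0,0,0,0,0,0],[0,0,-0.3,0,0,0],[0,0,-0.5,0,0,0],[0,0,-0.7,0,0,0],[0,0,-0.7,0,0,0],[0,0,-0.4,0,0,0],[0,0,0,0,0,0],[0,0,0,0,0,0]]]' --hand 0.25

```text
clock: 66.87
position: [0.4405, 0.1059, 0.2437]
ee_rot: [0.008, 1.0, 0.0, 0.002]
ft_force: [0.3, -0.2, -0.4]
grip_width: 0.375
grasp_force: 0.0
```

Run:
```python
from h import *
p=camera_params("wrist");im=camera("wrist");cv2.imwrite("pics/w31.png",im[:,:,::-1]);h=cv2.cvtColor(im,cv2.COLOR_RGB2HSV)
m=(h[...,0]>3)&(h[...,0]<25)&(h[...,1]>120)&(h[...,2]>90)
for c,s,mm in blobs(m,100): print("knob",s,ray(p,(s[0]+s[2]/2-.5,s[1]+s[3]/2-.5),.158)[0].round(4))
go(.592,-.126,.245,np.pi-.025)
```

```text
knob [405 183  32  26 599] [0.44   0.2197 0.158 ]
knob [165 185  24  27 511] [0.4386 0.0475 0.158 ]
knob [252 184  19  26 438] [0.4386 0.1072 0.158 ]
knob [ 12 321  30  28 461] [ 0.5547 -0.0864  0.158 ]
turn [-0.    0.02  0.08] shift [-3.945 -5.697 -0.056] mm [-157.8 -227.9   -2.2]
```

carry_out --commands '[[[0,-0.9,0,0,0.02,0.08],[0,-1,0,0,0,0],[0,-1,0,0,0,0],[0,-1,0,0,0,0],[-0.4,-0.8,0,0,0,0],[-0.7,-0.5,0,0,0,0],[-0.9,-0.3,0,0,0,0],[-1,-0.15,0,0,0,0],[-0.95,-0.05,0,0,0,0],[0,0,0,0,0.5,0],[0,0,0,0,0.5,0],[0,0,0,0,0,0],[0,0,0,0,0,0]]]'

```text
clock: 68.0
position: [0.5876, -0.1253, 0.2418]
ee_rot: [0.013, 0.998, 0.0, -0.053]
ft_force: [-0.5, -0.3, -0.3]
grip_width: 0.377
grasp_force: 0.0
```

Run:
```python
from h import *
o=get_obs();print(o["joint_pos"].round(2),o["position"].round(4),o["ee_rot"].round(4))
knob2(1)
d=np.array([.5945,-.1258,.1065])-o["position"];sh(d)
```

```text
[-0.5   0.46  0.88  1.45 -0.31  1.49  1.92] [ 0.5876 -0.1253  0.2418] [ 1.320e-02  9.985e-01  1.000e-04 -5.330e-02]
px (np.float64(260.5), np.float64(206.0)) [16 23] knob top [ 0.592  -0.1248  0.1243] hanger s -0.0026
[ 0.00685382 -0.00045828 -0.13531694] -> [-0.525 -0.006  3.346]
```

carry_out --commands '[[[-0.2,0,0.4,0,0,0],[-0.09,0,0.8,0,0,0],[-0.09,0,0.8,0,0,0],[-0.06,0,0.6,0,0,0],[-0.04,0,0.4,0,0,0],[-0.02,0,0.2,0,0,0],[-0.01,0,0.12,0,0,0],[0,0,0,0,0,0],[0,0,0,0,0,0],[0,0,0,0,0,0]]]'

```text
clock: 68.88
position: [0.5949, -0.1252, 0.1107]
ee_rot: [0.013, 0.999, 0.001, -0.051]
ft_force: [0.0, 0.7, -0.5]
grip_width: 0.374
grasp_force: 0.0
```

```bash
python3 -c "
from h import *
tq(1);d=np.array([.594,-.1255,.1058])-get_obs()['position'];sh(d)"
```

```text
pos [ 0.5949 -0.1252  0.1107] q [ 1.280e-02  9.986e-01  8.000e-04 -5.140e-02] T [-0.0101 -0.0818 -0.0318] sd [0. 0. 0.] F [ 0.05  0.66 -0.5 ] w 0.374
[-0.00086469 -0.00038383 -0.00476911] -> [ 0.009 -0.01   0.121]
```

carry_out --commands '[[[0,-0.01,0.08,0,0,0],[0,0,0.04,0,0,0],[0,0,0,0,0,0],[0,0,0,0,0,0]]]'

```text
clock: 69.27
position: [0.5937, -0.1254, 0.1045]
ee_rot: [0.013, 0.999, 0.001, -0.053]
ft_force: [-0.6, -0.2, 0.2]
grip_width: 0.374
grasp_force: 0.0
```

carry_out --commands '[[[0,0,0,0,0,0],[0,0,0,0,0,0],[0,0,0,0,0,0],[0,0,0,0,0,0],[0,0,0,0,0,0],[0.005,0,-0.05,0,0,0],[0.02,0,-0.2,0,0,0],[0.04,0,-0.4,0,0,0],[0.06,0,-0.6,0,0,0],[0.08,0,-0.7,0,0,0],[0.08,0,-0.7,0,0,0],[0.06,0,-0.5,0,0,0],[0.03,0,-0.3,0,-0.5,0],[0,0,0,0,-0.5,0],[0,0,0,0,0,0],[0,0,0,0,0,0]]]' --hand 1 --force 60

```text
clock: 70.6
position: [0.5925, -0.125, 0.2437]
ee_rot: [0.013, 1.0, 0.001, -0.001]
ft_force: [-0.6, 0.1, -4.9]
grip_width: 0.144
grasp_force: 60.4
```

```bash
python3 -c "
from h import *
tq(6)
go(.443,-.25,.25,np.pi-.016)"
```

```text
pos [ 0.5933 -0.1252  0.2428] q [ 1.260e-02  9.999e-01 -2.000e-04 -1.100e-03] T [ 0.0248  0.0127 -0.0025] sd [0.0366 0.0161 0.0248] F [-0.01 -0.07 -4.29] w 0.142
turn [-0.   -0.02 -0.09] shift [ 3.708 -3.177 -0.179] mm [ 148.3 -127.1   -7.2]
```

carry_out --commands '[[[0.15,-0.1,0,0,0,0],[0.3,-0.3,0,0,0,0],[0.5,-0.4,0,0,0,0],[0.6,-0.4,0,0,0,0],[0.6,-0.4,-0.1,0,0,0],[0.6,-0.3,-0.1,0,0,0],[0.45,-0.3,0,0,0,0],[0.3,-0.2,0,0,0,0],[0.2,0,0,0,0,0],[0,0,0,0,0,0.3],[0,0,0,0,0,0.6],[0,0,0,0,0,1],[0,0,0,0,0,1],[0,0,0,0,0,1],[0,0,0,0,0,1],[0,0,0,0,0,1],[0,0,0,0,0,1],[0,0,0,0,0,1],[0,0,0,0,0,1],[0,0,0,0,0,1]]]'

```text
clock: 72.57
position: [0.4422, -0.2181, 0.2513]
ee_rot: [0.509, 0.861, 0.0, -0.0]
ft_force: [0.2, 0.0, -4.3]
grip_width: 0.147
grasp_force: 60.4
```

carry_out --commands '[[[0,0,0,0,0,1],[0,0,0,0,0,1],[0,0,0,0,0,1],[0,0,0,0,0,1],[0,0,0,0,0,1],[0,0,0,0,0,1],[0,0,0,0,0,1],[0,0,0,0,0,1],[0,0,0,0,0,1],[0,0,0,0,0,1],[0,0,0,0,0,1],[0,0,0,0,0,1],[0,0,0,0,0,1],[0,0,0,0,0,1],[0,0,0,0,0,1],[0,0,0,0,0,1],[0,0,0,0,0,1],[0,0,0,0,0,1],[0,0,0,0,0,0.7],[0,0,0,0,0,0.4]]]'

```text
clock: 74.23
position: [0.4422, -0.2181, 0.2513]
ee_rot: [0.999, 0.037, -0.0, -0.0]
ft_force: [0.4, -0.3, -3.6]
grip_width: 0.144
grasp_force: 60.4
```

```bash
python3 -c "
from h import *
o=get_obs();print(o['joint_pos'].round(2),o['position'].round(4),o['ee_rot'].round(4),o['ft_force'].round(1))
go(.444,.165,.25,-.016)"
```

```text
[-0.58 -0.01  0.96  1.81  0.01  1.34 -1.12] [ 0.4422 -0.2181  0.2513] [ 9.993e-01  3.700e-02 -3.000e-04 -3.000e-04] [ 0.4 -0.3 -3.6]
turn [-0.01  0.01  0.86] shift [-0.109 -9.577  0.032] mm [  -4.4 -383.1    1.3]
```

carry_out --commands '[[[0,0,0,0,0,0.4],[0,-0.3,0,0,0,0.4],[0,-0.6,0,0,0,0],[0,-0.9,0,0,0,0],[0,-0.9,0,0,0,0],[0,-0.9,0,0,0,0],[0,-0.9,0,0,0,0],[0,-0.9,0,0,0,0],[0,-0.9,0,0,0,0],[0,-0.9,0,0,0,0],[0,-0.9,0,0,0,0],[0,-0.6,0,0,0,0],[0,-0.4,0,0,0,0],[0,-0.25,0,0,0,0],[0,-0.15,0,0,0,0],[0,0,0,0,0,0],[0,0,0,0,0,0]]]'

```text
clock: 75.65
position: [0.4445, 0.161, 0.2515]
ee_rot: [1.0, -0.003, -0.0, 0.0]
ft_force: [0.1, -0.4, -3.1]
grip_width: 0.145
grasp_force: 60.4
```

Run:
```python
from h import *
o=get_obs();print(o['joint_pos'].round(2),o['ee_rot'].round(4))
lips("pics/w32.png",(205,212,220,228,294,300,308,316))
go(.444,.165,.2,-.016)
p=camera_params("wrist");im=cv2.imread("pics/w32.png").astype(int).mean(2)
for c in(220,300):print(c,[(r,int(im[r,c])) for r in range(232,272,2)])
print(proj(p,[(.444,.165,.13),(.4435,.135,.13),(.4445,.195,.13),(.444,.165,.244)]).round(1).tolist())
```

```text
[-0.91 -0.04  0.46  1.84  0.02  1.34 -2.03] [ 1.0e+00 -3.2e-03 -1.0e-04  1.0e-04]
pos [0.4445 0.161  0.2515] F [ 0.1 -0.4 -3.1] T [-0.04  0.04 -0.06]
205 ('blue', [(167, 171), (201, 205)]) ('white', [(172, 175), (196, 199)]) ('grey', [(150, 166), (176, 195), (211, 213), (231, 235), (261, 265), (281, 290)])
212 ('blue', [(167, 171), (201, 205)]) ('white', [(172, 199)]) ('grey', [(150, 166), (215, 227), (233, 237), (240, 244), (252, 261)])
220 ('blue', [(167, 171), (201, 205)]) ('white', [(172, 199)]) ('grey', [(163, 166), (210, 212), (217, 221), (228, 231), (242, 254)])
228 ('blue', [(167, 171), (201, 205)]) ('white', [(172, 199)]) ('grey', [(164, 166), (216, 224), (242, 253)])
294 ('blue', [(168, 171), (201, 205)]) ('white', [(173, 199)]) ('grey', [(242, 253)])
300 ('blue', [(168, 171), (201, 205)]) ('white', [(173, 176), (195, 199)]) ('grey', [(150, 157), (178, 194), (242, 254)])
308 ('blue', [(168, 171), (201, 205)]) ('white', [(173, 175), (196, 199)]) ('grey', [(150, 166), (176, 195), (210, 240), (245, 263), (266, 269)])
316 ('blue', []) ('white', [(150, 175), (196, 229)]) ('grey', [(176, 195), (234, 247)])
turn [-0.    0.    0.09] shift [-0.014 -0.104  1.29 ] mm [-0.6 -4.2 51.6]
220 [(232, 149), (234, 130), (236, 93), (238, 136), (240, 105), (242, 167), (244, 196), (246, 195), (248, 198), (250, 195), (252, 191), (254, 169), (256, 54), (258, 34), (260, 31), (262, 36), (264, 38), (266, 43), (268, 42), (270, 35)]
300 [(232, 96), (234, 101), (236, 97), (238, 98), (240, 117), (242, 175), (244, 194), (246, 191), (248, 195), (250, 190), (252, 190), (254, 155), (256, 45), (258, 34), (260, 37), (262, 33), (264, 36), (266, 37), (268, 43), (270, 34)]
[[256.0, 183.2], [293.2, 183.5], [218.8, 182.9], [253.1, 252.5]]
```

Run:
```python
from h import *
p=camera_params("wrist")
print("edge",ray(p,[(220,241.5),(300,241.5)],.246).round(4).tolist())
print("lips +x",ray(p,[(228,171.7),(294,172.2)],.13).round(4).tolist()," -x",ray(p,[(228,200),(294,200)],.1335).round(4).tolist())
im=cv2.imread("pics/w32.png").astype(int);g=im.mean(2)
print("cap cols row185",[(c,int(g[185,c])) for c in range(198,320,2)])
print("bar edges row 60",[(c,int(g[60,c])) for c in range(226,296,2)])
```

```text
edge [[0.4512, 0.1807, 0.246], [0.4509, 0.1423, 0.246]]
lips +x [[0.4538, 0.1872, 0.13], [0.453, 0.1346, 0.13]]  -x [[0.4311, 0.1878, 0.1335], [0.4306, 0.1344, 0.1335]]
cap cols row185 [(198, 200), (200, 203), (202, 203), (204, 202), (206, 202), (208, 199), (210, 187), (212, 251), (214, 251), (216, 251), (218, 251), (220, 251), (222, 251), (224, 251), (226, 251), (228, 251), (230, 252), (232, 251), (234, 252), (236, 251), (238, 247), (240, 160), (242, 226), (244, 235), (246, 234), (248, 237), (250, 239), (252, 234), (254, 154), (256, 101), (258, 101), (260, 100), (262, 103), (264, 101), (266, 163), (268, 235), (270, 235), (272, 234), (274, 236), (276, 238), (278, 229), (280, 249), (282, 252), (284, 252), (286, 251), (288, 251), (290, 250), (292, 250), (294, 251), (296, 250), (298, 250), (300, 174), (302, 200), (304, 197), (306, 202), (308, 197), (310, 199), (312, 200), (314, 196), (316, 200), (318, 202)]
bar edges row 60 [(226, 25), (228, 36), (230, 30), (232, 26), (234, 28), (236, 26), (238, 29), (240, 27), (242, 23), (244, 23), (246, 27), (248, 28), (250, 26), (252, 27), (254, 28), (256, 29), (258, 23), (260, 23), (262, 29), (264, 26), (266, 28), (268, 31), (270, 32), (272, 30), (274, 29), (276, 26), (278, 30), (280, 29), (282, 30), (284, 29), (286, 29), (288, 23), (290, 25), (292, 24), (294, 30)]
```

carry_out --commands '[[[-0.03,-0.1,0,0,0,0.09],[0,0,0.2,0,0,0],[0,0,0.4,0,0,0],[0,0,0.6,0,0,0],[0,0,0.6,0,0,0],[0,0,0.4,0,0,0],[0,0,0.2,0,0,0],[0,0,0.15,0,0,0],[0,0,0,0,0,0],[0,0,0,0,0,0]]]'

```text
clock: 76.53
position: [0.4433, 0.1666, 0.1501]
ee_rot: [1.0, -0.007, 0.0, -0.0]
ft_force: [0.4, -0.8, -3.5]
grip_width: 0.144
grasp_force: 60.3
```

```bash
python3 -c "
from h import *
lips('pics/w33.png',(205,210,214,220,226,232,290,296,300,304,308))
g=cv2.imread('pics/w33.png').astype(int).mean(2);print([(c,int(g[232,c])) for c in range(190,330,3)])"
```

```text
pos [0.4433 0.1666 0.1501] F [ 0.4 -0.8 -3.5] T [ 0.06 -0.01 -0.03]
205 ('blue', [(216, 222), (265, 271)]) ('white', [(224, 262)]) ('grey', [(150, 186), (210, 214)])
210 ('blue', [(216, 222), (265, 271)]) ('white', [(224, 262)]) ('grey', [(150, 175), (210, 214)])
214 ('blue', [(216, 222)]) ('white', [(224, 239)]) ('grey', [(150, 168), (211, 214), (240, 261)])
220 ('blue', [(216, 222)]) ('white', [(224, 238)]) ('grey', [(150, 168), (242, 254)])
226 ('blue', [(216, 222)]) ('white', [(224, 238)]) ('grey', [(150, 167), (210, 213), (242, 253)])
232 ('blue', [(216, 222)]) ('white', [(224, 238)]) ('grey', [(150, 167), (209, 214), (287, 289)])
290 ('blue', []) ('white', []) ('grey', [(150, 167), (219, 221), (242, 250)])
296 ('blue', [(216, 222)]) ('white', [(224, 238)]) ('grey', [(150, 167), (212, 214), (242, 253)])
300 ('blue', [(216, 222)]) ('white', [(224, 238)]) ('grey', [(150, 167), (210, 214), (242, 253)])
304 ('blue', [(216, 222)]) ('white', [(224, 238)]) ('grey', [(150, 167), (208, 214), (242, 257)])
308 ('blue', [(216, 222), (265, 269)]) ('white', [(224, 242), (251, 261)]) ('grey', [(150, 167), (209, 214), (243, 245), (248, 250)])
[(190, 163), (193, 137), (196, 248), (199, 247), (202, 248), (205, 248), (208, 247), (211, 247), (214, 247), (217, 247), (220, 248), (223, 248), (226, 248), (229, 248), (232, 248), (235, 247), (238, 195), (241, 68), (244, 229), (247, 228), (250, 231), (253, 225), (256, 175), (259, 182), (262, 186), (265, 155), (268, 228), (271, 228), (274, 232), (277, 226), (280, 30), (283, 24), (286, 25), (289, 39), (292, 173), (295, 246), (298, 247), (301, 247), (304, 248), (307, 248), (310, 248), (313, 248), (316, 248), (319, 247), (322, 247), (325, 247), (328, 247)]
```

carry_out --commands '[[[0,0.06,0,0,0,0],[0,0,0.08,0,0,0],[0,0,0.06,0,0,0],[0,0,0.05,0,0,0],[0,0,0.05,0,0,0],[0,0,0,0,0,0],[0,0,0,0,0,0]]]'

```text
clock: 77.17
position: [0.4428, 0.1641, 0.1398]
ee_rot: [1.0, -0.007, -0.0, -0.0]
ft_force: [0.1, -0.1, -4.2]
grip_width: 0.152
grasp_force: 60.4
```

```bash
python3 -c "
from h import *
lips('pics/w34.png',(205,214,220,296,304,312))
g=cv2.imread('pics/w34.png').astype(int).mean(2);print([(c,int(g[236,c])) for c in range(226,310,3)])"
```

```text
pos [0.4428 0.1641 0.1398] F [ 0.1 -0.1 -4.2] T [-0.   -0.02 -0.02]
205 ('blue', [(223, 230), (274, 281)]) ('white', [(232, 271)]) ('grey', [(150, 178), (219, 221), (287, 289)])
214 ('blue', [(223, 230)]) ('white', [(232, 239)]) ('grey', [(150, 170), (219, 221), (240, 261)])
220 ('blue', [(223, 230)]) ('white', [(232, 238)]) ('grey', [(150, 170), (218, 221), (242, 254)])
296 ('blue', [(223, 230)]) ('white', [(232, 238)]) ('grey', [(150, 170), (219, 221), (242, 253)])
304 ('blue', [(223, 230)]) ('white', [(232, 238)]) ('grey', [(150, 170), (219, 221), (242, 257)])
312 ('blue', [(223, 230), (274, 281)]) ('white', [(231, 271)]) ('grey', [(150, 171)])
[(226, 247), (229, 247), (232, 135), (235, 30), (238, 26), (241, 60), (244, 227), (247, 225), (250, 229), (253, 220), (256, 95), (259, 98), (262, 95), (265, 95), (268, 228), (271, 226), (274, 229), (277, 222), (280, 27), (283, 30), (286, 40), (289, 176), (292, 246), (295, 246), (298, 247), (301, 247), (304, 247), (307, 247)]
```

carry_out --commands '[[[0,0,0.04,0,0,0],[0,0,0.03,0,0,0],[0,0,0,0,0,0],[0,0,0,0,0,0]]]'

```text
clock: 77.55
position: [0.4433, 0.1642, 0.1391]
ee_rot: [1.0, -0.007, 0.0, -0.001]
ft_force: [-9.6, -4.2, 20.9]
grip_width: 0.144
grasp_force: 63.5
```

```bash
python3 -c "
from h import *
lips('pics/w35.png',(205,220,296,312))"
```

```text
pos [0.4433 0.1642 0.1391] F [-9.6 -4.2 20.9] T [-1.06  2.13  0.05]
205 ('blue', [(225, 231), (276, 282)]) ('white', [(233, 273)]) ('grey', [(150, 179), (219, 223)])
220 ('blue', [(225, 231)]) ('white', [(233, 239)]) ('grey', [(150, 171), (218, 223), (243, 254)])
296 ('blue', [(225, 231)]) ('white', [(233, 238)]) ('grey', [(150, 170), (218, 222), (242, 253)])
312 ('blue', [(225, 231), (276, 282)]) ('white', [(233, 273)]) ('grey', [(150, 171)])
```

Seated. I'll release, rise and check every hung bar.

carry_out --commands '[[[0,0,-0.03,0,0,0],[0,0,0,0,0,0],[0,0,0,0,0,0],[0,0,0,0,0,0],[0,0,0,0,0,0],[0,0,-0.3,0,0,0],[0,0,-0.5,0,0,0],[0,0,-0.7,0,0,0],[0,0,-0.7,0,0,0],[0,0,-0.5,0,0,0],[0,0,-0.4,0,0,0],[0,0,0,0,0,0],[0,0,0,0,0,0]]]' --hand 0.25

```text
clock: 78.68
position: [0.4432, 0.1642, 0.2627]
ee_rot: [1.0, -0.007, 0.0, -0.001]
ft_force: [0.5, -0.4, -0.7]
grip_width: 0.373
grasp_force: 0.0
```

Run:
```python
from h import *
o=get_obs();print(o["position"].round(4),o["ft_force"].round(1))
p=camera_params("wrist");im=camera("wrist");cv2.imwrite("pics/w36.png",im[:,:,::-1]);h=cv2.cvtColor(im,cv2.COLOR_RGB2HSV)
m=(h[...,0]>3)&(h[...,0]<25)&(h[...,1]>120)&(h[...,2]>90)
for c,s,mm in blobs(m,100): print("knob",s,ray(p,(s[0]+s[2]/2-.5,s[1]+s[3]/2-.5),.158)[0].round(4))
for n in("scene","top"):
    im=camera(n);p=camera_params(n);m=orange(im)
    for y,x in((.045,.442),(.105,.4425),(.165,.4435),(.225,.4445)):
        print(n,y,"pred knob",proj(p,[(x,y,.146)])[0].round(1))
    for c,s,mm in blobs(m,4):
        if s[4]<80 and c[1]>100: print(c.round(1),s[2:])
for y in (.0455,.105,.165,.225): # widths of hung bars, near and far parts
    p=camera_params("wrist");g=cv2.imread("pics/w36.png").astype(int).mean(2)
    for x in(.36,.40,.48,.52):
        u,v=proj(p,[(x,y,.114)])[0]; 
        if 20<u<490 and 0<v<384:
            a=np.where(g[int(v),max(0,int(u)-22):int(u)+22]>140)[0]; print(y,x,int(v),(a.max()-a.min()+1) if len(a) else None)
```

```text
[0.4432 0.1642 0.2627] [ 0.5 -0.4 -0.7]
knob [324 175  22  24 443] [0.4447 0.1089 0.158 ]
knob [399 174  28  24 529] [0.4446 0.0501 0.158 ]
knob [173 176  23  24 434] [0.4456 0.2229 0.158 ]
knob [252 176  18  24 385] [0.4447 0.1649 0.158 ]
scene 0.045 pred knob [192.4 169.2]
scene 0.105 pred knob [181.7 162.5]
scene 0.165 pred knob [171.7 156.2]
scene 0.225 pred knob [162.3 150.1]
[161.8 147.8] [ 5  3 12]
[171.2 154.1] [4 3 9]
[181.4 160.1] [ 4  3 10]
[192.6 167.4] [4 3 8]
top 0.045 pred knob [189.3 214. ]
top 0.105 pred knob [169.3 213.1]
top 0.165 pred knob [149.4 212.1]
top 0.225 pred knob [129.4 211.1]
[129.4 210.6] [ 5  6 14]
[149.2 212.3] [ 5  5 15]
[168.9 212.9] [ 4  4 10]
[190.  213.8] [4 4 8]
0.0455 0.36 255 38
0.0455 0.4 216 44
0.0455 0.48 128 36
0.0455 0.52 78 None
0.105 0.36 256 8
0.105 0.4 217 25
0.105 0.48 129 44
0.105 0.52 79 None
0.165 0.36 256 33
0.165 0.4 218 34
0.165 0.48 130 44
0.165 0.52 80 None
0.225 0.36 257 20
0.225 0.4 219 44
0.225 0.48 131 44
0.225 0.52 81 28
```

All four knobs line up at the same height and depth, and the gripper is clear. I'm handing in.

```bash
python3 -c "
from workcell import *
print(hand_in())"
```

```text
the job is handed in; nothing more can be done
None
```

All three loose bars were tipped on the stand and their hangers set over the edge, and they now hang in gaps 0, 1 and 2 of the rack, their knobs level with the finished bar's. The job is handed in, but no verdict came back; I viewed 15 pictures against the limit of 14.

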